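Lock the ring mandrel into the quick-change stake holder

ROBOT

A 6-joint arm with a two-finger parallel gripper is mounted at the origin on a cart in front of the work surface, level with it; the furniture and walls round the work are solid. World frame = base frame: x ahead of the robot, y to its left, z up, the work surface at z = 0. Lengths are in m, angles in rad, forces in N, time in s.
With the tool pointing down it reaches from about 0.375 to 0.975 m from the base axis. Payload 3.8 kg.
Tool frame: the origin (TCP) lies at the very end of the fingers, on their centre line; the grasp point (between the pads) lies 19 mm behind it; z points along the fingers, y is the direction in which the jaws open and shut (so a half turn about z gives the same grasp; the last joint's range is limited). The gripper opens to 85 mm and grips with 20 to 120 N. Pads are 22 mm wide; open, the fingers measure 114 mm over their backs; the gripper's body (76 mm by 85 mm) begins 54 mm behind the grasp point. The pads swing forward as they close: fully open they stand 13 mm farther back than shut.
Start: joints at [1.265, 0.264, 1.604, -0, 1.274, -0.037], TCP at [0.179, 0.651, 0.231] pointing down, gripper open.
Joint ranges: [-2.63, 2.63], [-0.94, 2.18], [0.31, 2.57], [-1.31, 4.45], [0, 2.66], [-2.55, 2.55]. Speed limits (rad/s): [2.57, 2.57, 3.14, 3.14, 3.14, 3.14].

INTERFACE

Orientations are given as a rotation vector (axis times angle).
In Python, from workcell import bot, read_camera, finish_job gives the robot as it stands. The module is installed in compiled form; this text tells all that it offers.
- The arm moves only by the tool servo_tool, never from a script. Its argument "targets" is text: rows parted by semicolons, each of 7 numbers parted by spaces: the turn, a rotation vector about the tool's x, y, z in rad, then the shift along the tool's x, y, z in mm, then the finger opening in mm, from 0 to 85.4. In form: wx wy wz x y z gripper; .... A call has 1 to 8 rows; each row shifts and turns the pose as measured when the row begins, along the tool's axes as they then stand; what a row does not reach is not made up. A row lasts 1/12 s, in which the tool goes at most 41.7 mm and 7.16 degrees, less where a joint would pass 70% of its speed; a pose out of reach is approached as far as the arm can. A call is refused whole if a number of a shift passes 41.7 or a number of a turn 0.125, either way. A call with a gripper value outside its range is refused whole. The fingers move at their own pace and stop on an object; "newtons" is the grip in N (left out, the last holds). Time passes only in rows, so rows that do not move let the fingers close. It gives the time, the measured TCP pose, the force and the opening at its end, in the units of the state.
- bot.read_state(): the state, without advancing time (a new reading comes with each control period).
- read_camera(name): name is "scene" or "top"; returns a dict with "image" (480x640x3 uint8, red, green, blue), "mtx" (3x3 intrinsics, pixels), "eye" and "orientation" of the camera in the world. Camera axes: x right, y up, looking along -z (the intrinsics and any distortion apply to the point x, -y, -z); pixel columns grow to the right and rows downward; lengths in m; the calibration is good to about 2 mm. A picture is of the moment at which its call begins. There is no depth.
- finish_job(): hands the job in, once; it reports no verdict.
The state is a dict: "time": time; "q": joint angles; "joint_vel": joint speeds; "joint_torque": joint torques, N m; "tool_pos": TCP position; "tcp_rot": TCP orientation; "wrist_force": force on the tool from outside, world axes, zero at the start; "torque": the same for the moment, N m; "width": opening from 0.0 (shut) to 1.0 (fully open).
Only numpy, scipy, OpenCV 4.12 (cv2) and the standard library are available. Lean on these libraries where they do the work, as an engineer would, in place of code of your own. Each camera call takes 0.05 s, during which the arm holds its last target.

TASK

Set up the round tapered ring mandrel in the quick-change holder bolted to the bench. Pull the holder's spring collar up and turn it to its stop so that it stays parked up with its lock pin clear; then slide the mandrel's square shank along the channel, under the bridge, until the block behind the shank is up against the holder's mouth. Finally turn the collar back and let it down so that its pin drops fully into the shank and locks the mandrel, and leave the flat-faced stake where it lies.

Things in the scene. Friction and masses are not known exactly. Their poses are not given: they have to be found in the camera images.
- holder: Quick-change stake holder, dark steel, fixed; base plate 92 (x) x 116 (y) x 12 mm. Origin: centre of its underside, below the lock pin's axis; +x runs into the channel (the way the shank is pushed), z up. With the mandrel home, the mandrel's origin is at x = -63, y = 0, z = 12 mm in this frame, x axes parallel.
- holder_mouth (a point): Middle of the channel floor at the flared mouth (holder frame -46, 0, 12 mm). The channel, 26 mm wide, runs 70 mm along holder +x, open at both ends. Its first 28 mm are open on top, with walls 20 mm high that slope apart above 10 mm to guide a shank laid in from above; then 42 mm under the bridge (underside 25 mm above the floor). A 24 mm wide rest tongue at floor level reaches 34 mm out of the mouth.
- holder_lock (a point): Where the lock pin's axis meets the top of a seated shank (holder frame 0, 0, 34 mm). The bridge, 53 mm wide, reaches from holder z = 37 to 49 mm here and carries the collar. The pin (9 mm, tapered nose) comes down through it to z = 24 mm when the collar is down, and so bars the channel to a shank.
- collar_top (a point): Centre of the top of the spring collar, a knurled bright steel sleeve 43 mm across, 34 mm high, axis vertical; grip it round its upper half. Two ears at its lower edge reach 33 mm from the axis. This point is 86 mm above the bench with the collar down. The point's x axis follows the ears: along holder x when locked, 60 degrees counter-clockwise from above when parked.
- collar_lift (a joint): Height of collar and pin above their lowest position (m), 0 to 0.019; a spring presses down with 9 N at 0, 15 N at the top. Turned to 0, the collar sinks to 0 if the shank's hole is under the pin or the channel is empty; on a shank beside the hole it stops at about 0.010. Parked it rests at 0.014, the pin 4 mm clear of the shank.
- collar (a joint): Turn of the collar (rad): 0 locked, 1.047 (60 degrees, hard stop) parked; grows counter-clockwise from above. It turns only while lifted above 0.016; lower down a slot holds it. Lifted, turned to the stop and let down, it sinks 2 mm into a rest notch and stays up. To lock, lift it out of the notch, turn back to 0, and let it down.
- mandrel: Ring mandrel, plain steel, 200 mm long, 0.24 to 0.42 kg, loose on the bench left or right of the holder: square shank, grip block, round tapered body with grooves (x -17 to -113 mm, 22 to 14 mm thick). Origin: centre of the block's underside, +x to the shank's end, z up. Block 34 x 34 x 22 mm high, flat sides at y = +-17 mm, good to grip; it balances near there.
- mandrel_hole (a point): Centre of the lock hole (13 mm square, right through) at the top face of the mandrel's shank, mandrel frame +63, 0, 22 mm. The shank, 22 mm wide and 22 mm high, reaches from the block (x = +17 mm) to x = +87 mm. The mandrel lies with the underside of shank and block flat on the bench.
- flat_stake: The other stake, to be left alone; lies on the other side of the holder (the two swap sides). Same shank and grip block, origin and axes, 0.36 kg, but a flat rectangular head 62 x 40 x 14 mm in place of the round taper.

How it is judged:
By the outcome, as a careful person would: the job done as asked, in the order asked, and still so for the second after the job is handed in, with the robot touching nothing.
It also fails if it takes over 67 s, if anything falls off the work surface, if the arm or the gripper's body presses on something with over 40 N, if the wrist force passes 120 N, or if a joint passes its speed limit or range.

## Working session

There is one attempt and no reset: what is moved stays moved. The work goes in short steps, Python scripts to look and compute and a tool call to move; the robot and the scene stay as the last step left them, time stands still between calls to the robot, and variables do not carry over. Pictures are saved under pics/ and viewed, and the job is handed in when it is done.

Besides the shell and the picture viewer there is one more tool, called as name(argument=value, ...) on one line, values as JSON. servo_tool: Moves the arm, as the interface text tells. Its arguments: {"type":"object","properties":{"targets":{"type":"string"},"newtons":{"type":"number"}},"required":["targets"]}

```bash
mkdir -p pics
cat > h.py <<'E'
import numpy as np, cv2
from scipy.spatial.transform import Rotation as R
from workcell import bot, read_camera, finish_job
def cam(n,fn=None):
    c=read_camera(n)
    if fn: cv2.imwrite('pics/'+fn,c['image'][:,:,::-1])
    return c
def rot(o):
    o=np.array(o,float)
    if o.shape==(3,3): return o
    return R.from_rotvec(o).as_matrix() if o.size==3 else R.from_quat(o).as_matrix()
def ray(c,u,v):
    K=np.array(c['mtx'])
    d=np.array([(u-K[0,2])/K[0,0],-(v-K[1,2])/K[1,1],-1.])
    return rot(c['orientation'])@d
def px2w(c,u,v,z):
    d=ray(c,u,v); e=np.array(c['eye']); return e+d*(z-e[2])/d[2]
def w2px(c,p):
    q=rot(c['orientation']).T@(np.array(p)-np.array(c['eye'])); K=np.array(c['mtx'])
    return np.array([K[0,0]*q[0]/-q[2]+K[0,2],K[1,1]*-q[1]/-q[2]+K[1,2]])
E
python3 - <<'E'
from h import *
s=bot.read_state()
print(s)
for n in('scene','top'):
    c=cam(n,n+'0.png'); print({k:v for k,v in c.items() if k!='image'})
E
```

```text
{'time': 0.0, 'q': array([ 1.26508957e+00,  2.64750494e-01,  1.60535689e+00, -1.67558574e-06,
        1.27369257e+00, -3.69091027e-02]), 'joint_vel': array([-9.24240228e-04, -3.72605142e-05, -7.57412384e-04, -1.47185224e-03,
        7.97336781e-04,  7.74177548e-04]), 'joint_torque': array([-3.63670959e-03, -5.15119421e+01, -3.67303669e+01, -1.98742182e-04,
        1.28885399e-02,  2.33031983e-05]), 'tool_pos': array([0.17905297, 0.65007251, 0.22997305]), 'tcp_rot': array([-0.42090517, -3.11288891,  0.00341648]), 'wrist_force': array([ 0.68331654, -0.29139849,  0.38360224]), 'torque': array([-0.02823456,  0.06377269,  0.03186682]), 'width': 1.0013631198478978}
{'mtx': array([[503.0736592 ,   0.        , 325.7697261 ],
       [  0.        , 503.0736592 , 241.99729066],
       [  0.        ,   0.        ,   1.        ]]), 'eye': array([ 0.08109495, -0.52448877,  0.86522463]), 'orientation': array([ 0.70181407, -0.27547159, -0.71141034])}
{'mtx': array([[490.86895664,   0.        , 319.6950115 ],
       [  0.        , 490.86895664, 235.78620336],
       [  0.        ,   0.        ,   1.        ]]), 'eye': array([0.48593048, 0.02545149, 0.97399147]), 'orientation': array([ 0.05282305, -0.07548102, -1.56880308])}
```

View pics/scene0.png

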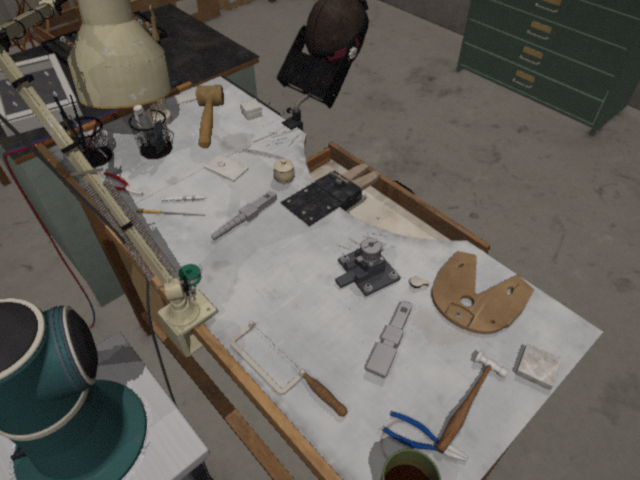

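View pics/top0.png

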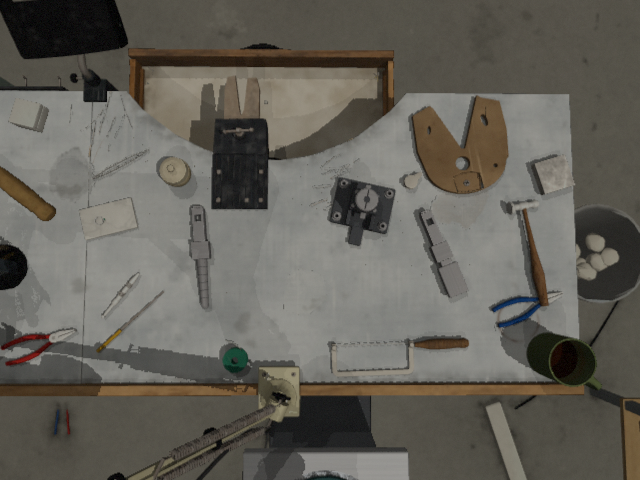

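Run:
```python
import cv2
a=cv2.imread('pics/scene0.png'); b=cv2.imread('pics/top0.png')
cv2.imwrite('pics/a1.png',cv2.resize(a[0:330,0:230],None,fx=1.8,fy=1.8,interpolation=3)[:600])
cv2.imwrite('pics/b1.png',cv2.resize(b[330:480,60:420],None,fx=2.2,fy=2.2,interpolation=3))
cv2.imwrite('pics/a2.png',cv2.resize(a[170:400,200:460],None,fx=2.6,fy=2.6,interpolation=3))
cv2.imwrite('pics/b2.png',cv2.resize(b[160:320,170:490],None,fx=2.5,fy=2.5,interpolation=3))
```

```text
(no output)
```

View pics/a1.png

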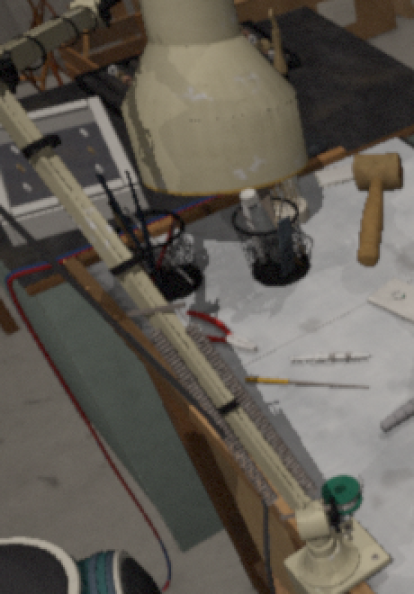

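View pics/b1.png

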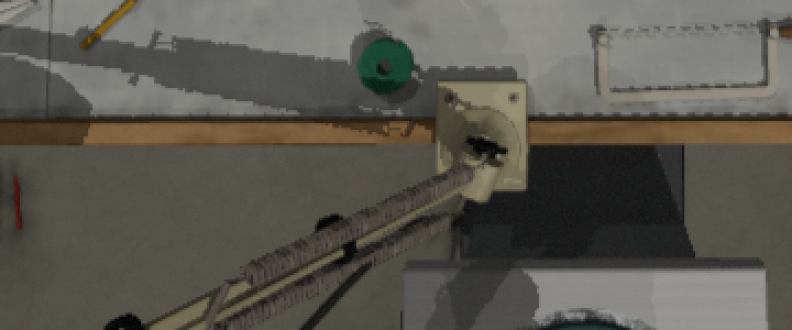

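View pics/a2.png

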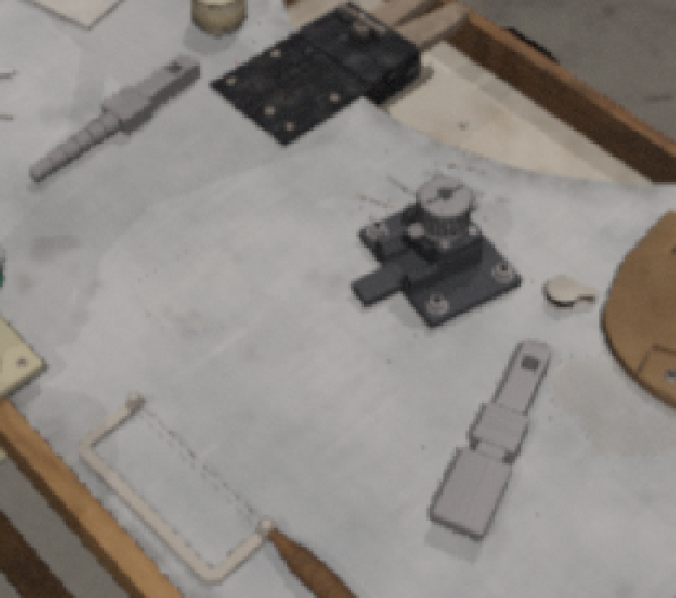

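View pics/b2.png

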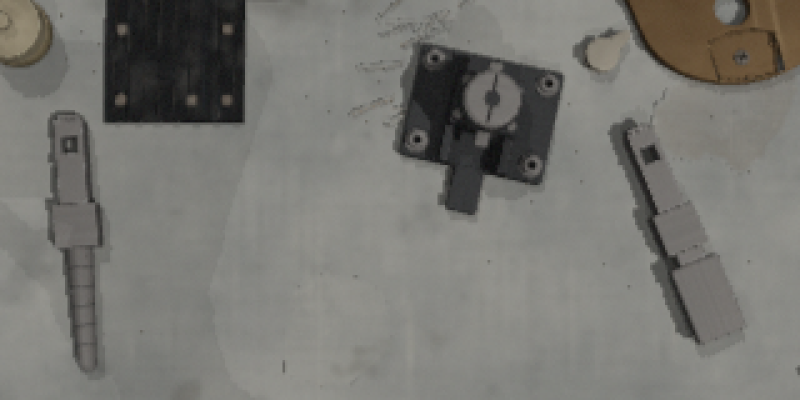

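Run:
```python
from h import *
S=cam('scene');T=cam('top')
def tri(s,t):
    d1=ray(S,*s);d2=ray(T,*t);e1=np.array(S['eye']);e2=np.array(T['eye'])
    k=np.linalg.lstsq(np.c_[d1,-d2],e2-e1,rcond=None)[0]
    a=e1+k[0]*d1;b=e2+k[1]*d2
    return (a+b)/2,np.linalg.norm(a-b)
print('hinge',tri((172,289),(279,398)))
# lamp arm line: plane intersection
n1=np.cross(ray(S,165,283),ray(S,5,55)); n2=np.cross(ray(T,270,405),ray(T,120,478))
d=np.cross(n1,n2);d/=np.linalg.norm(d)
p=np.linalg.lstsq(np.array([n1,n2]),np.array([n1@S['eye'],n2@T['eye']]),rcond=None)[0]
for z in(0.05,.1,.2,.3,.4,.5,.6,.7): print(z,p+d*(z-p[2])/d[2])
print('base px',w2px(T,[0,0,0]),w2px(S,[0,0,0.3]))
# first measurements
P=lambda u,v,z:px2w(T,u,v,z).round(4)
b2=lambda x,y:(170+x/2.5,160+y/2.5)
print('mandrel hole',P(*b2(70,145),.022),'block c',P(*b2(75,225),.022),'tip',P(*b2(87,368),.011),'shank end',P(*b2(69,115),.022))
print('collar top',P(*b2(491,99),.086), tri((200+445/2.6,170+194/2.6),b2(491,99)))
print('tongue end',P(*b2(460,210),.012))
for q in((435,58),(549,84),(532,165),(417,139)): print('bolt',P(*b2(*q),.016))
for q in((420,43),(563,73),(542,184),(399,155)): print('corner',P(*b2(*q),.012))
print('flat hole',P(*b2(652,154),.022),'block',P(*b2(680,232),.022))
```

```text
hinge (array([0.26562283, 0.08882462, 0.09850071]), np.float64(0.01963603756885895))
0.05 [0.26011079 0.08186494 0.05      ]
0.1 [0.25533253 0.1146569  0.1       ]
0.2 [0.24577602 0.18024082 0.2       ]
0.3 [0.23621951 0.24582475 0.3       ]
0.4 [0.226663   0.31140867 0.4       ]
0.5 [0.21710649 0.37699259 0.5       ]
0.6 [0.20754999 0.44257652 0.6       ]
0.7 [0.19799348 0.50816044 0.7       ]
base px [325.58117086 532.94975678] [ -1.20405002 348.47287954]
mandrel hole [0.5982 0.2484 0.022 ] block c [0.5359 0.2433 0.022 ] tip [0.4255 0.2343 0.011 ] shank end [0.6217 0.2497 0.022 ]
collar top [ 0.6252 -0.0727  0.086 ] (array([ 0.62627988, -0.07359107,  0.08461787]), np.float64(0.0021911871785981695))
tongue end [ 0.5486 -0.0559  0.012 ]
bolt [ 0.6688 -0.0364  0.016 ]
bolt [ 0.6483 -0.1265  0.016 ]
bolt [ 0.5839 -0.1124  0.016 ]
bolt [ 0.6043 -0.022   0.016 ]
corner [ 0.6816 -0.0247  0.012 ]
corner [ 0.6578 -0.1384  0.012 ]
corner [ 0.5692 -0.1207  0.012 ]
corner [ 0.592  -0.0079  0.012 ]
flat hole [ 0.5921 -0.2057  0.022 ] block [ 0.531  -0.2265  0.022 ]
```

Run:
```python
from h import *
S=cam('scene');T=cam('top')
def tri(s,t):
    d1=ray(S,*s);d2=ray(T,*t);e1=np.array(S['eye']);e2=np.array(T['eye'])
    k=np.linalg.lstsq(np.c_[d1,-d2],e2-e1,rcond=None)[0]
    a=e1+k[0]*d1;b=e2+k[1]*d2
    return (a+b)/2,np.linalg.norm(a-b)
print(tri((125,226),(210,434.5)),tri((69.4,147),(117,478)))
print(tri((169,288),(276,404)))
h=tri((169,288),(276,404))[0];q=tri((69.4,147),(117,478))[0]
d=(q-h)/np.linalg.norm(q-h)
for t in(0,.1,.2,.3,.4,.5,.6): print(t,h+d*t,w2px(S,h+d*t),w2px(T,h+d*t))
```

```text
(array([0.24613743, 0.18066112, 0.21371154]), np.float64(0.006214714461041722)) (array([0.23428704, 0.26805772, 0.34536002]), np.float64(0.009033207316389496))
(array([0.25926591, 0.09211991, 0.10400875]), np.float64(0.014110621495616395))
0 [0.25926591 0.09211991 0.10400875] [172.91395416 288.05265516] [273.74930808 407.67802787]
0.1 [0.25093167 0.15082181 0.18453594] [141.89120525 244.75564687] [231.96138476 427.08648231]
0.2 [0.24259744 0.2095237  0.26506313] [108.4381455  198.06676674] [180.18156714 451.13568484]
0.3 [0.2342632  0.2682256  0.34559031] [ 72.2575481 147.5711891] [114.33948595 481.71612366]
0.4 [0.22592897 0.3269275  0.4261175 ] [33.00165862 92.7835693 ] [ 27.80654691 521.90645789]
0.5 [0.21759474 0.3856294  0.50664469] [-9.73901841 33.13239353] [-90.98853173 577.08098411]
0.6 [0.2092605  0.44433129 0.58717187] [-56.45005801 -32.06003268] [-264.22227021  657.53961553]
```

Run:
```python
from h import *
S=cam('scene');T=cam('top')
for uv in((118,90),(60,5)):
  d=ray(S,*uv);d/=np.linalg.norm(d)
  for t in(.7,.8,.9,1.,1.1,1.2): 
    p=np.array(S['eye'])+d*t; print(uv,t,p.round(3),w2px(T,p).round(),'shade dia',.001*0+100*t/503)
for p in([0.18,.65,.23],[.13,.45,.55],[.03,.1,.7],[0.18,.65,.6]): print(p,w2px(S,p),w2px(T,p))
```

```text
(118, 90) 0.7 [0.271 0.06  0.53 ] [272. 525.] shade dia 0.13916500994035785
(118, 90) 0.8 [0.299 0.143 0.482] [190. 471.] shade dia 0.15904572564612326
(118, 90) 0.9 [0.326 0.227 0.435] [123. 427.] shade dia 0.17892644135188868
(118, 90) 1.0 [0.353 0.31  0.387] [ 67. 391.] shade dia 0.1988071570576541
(118, 90) 1.1 [0.38  0.394 0.339] [ 20. 360.] shade dia 0.2186878727634195
(118, 90) 1.2 [0.407 0.477 0.291] [-20. 334.] shade dia 0.23856858846918488
(60, 5) 0.7 [0.256 0.109 0.623] [188. 620.] shade dia 0.13916500994035785
(60, 5) 0.8 [0.281 0.199 0.588] [ 79. 553.] shade dia 0.15904572564612326
(60, 5) 0.9 [0.306 0.29  0.554] [-12. 498.] shade dia 0.17892644135188868
(60, 5) 1.0 [0.331 0.38  0.519] [-87. 452.] shade dia 0.1988071570576541
(60, 5) 1.1 [0.355 0.47  0.485] [-152.  412.] shade dia 0.2186878727634195
(60, 5) 1.2 [0.38  0.561 0.45 ] [-207.  378.] shade dia 0.23856858846918488
[0.18, 0.65, 0.23] [ -7.52854294 121.88188086] [-121.13098974  488.76381632]
[0.13, 0.45, 0.55] [-101.90992325    7.91850772] [-226.16283442  728.27054705]
[0.03, 0.1, 0.7] [-244.87954496   -8.77713891] [ 155.16054202 1232.38591317]
[0.18, 0.65, 0.6] [-118.61554348  -70.65424372] [-593.19989081  720.37151384]
```

Run:
```python
import cv2,numpy as np
a=cv2.imread('pics/scene0.png'); b=cv2.imread('pics/top0.png')
def g(im): return (255*(im/255.)**.6).astype('uint8')
cv2.imwrite('pics/a3.png',g(cv2.resize(a[60:280,80:400],None,fx=2.5,fy=2.5,interpolation=3)))
cv2.imwrite('pics/b3.png',g(cv2.resize(b[90:400,0:400],None,fx=1.9,fy=1.9,interpolation=3)))
```

```text
(no output)
```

View pics/a3.png

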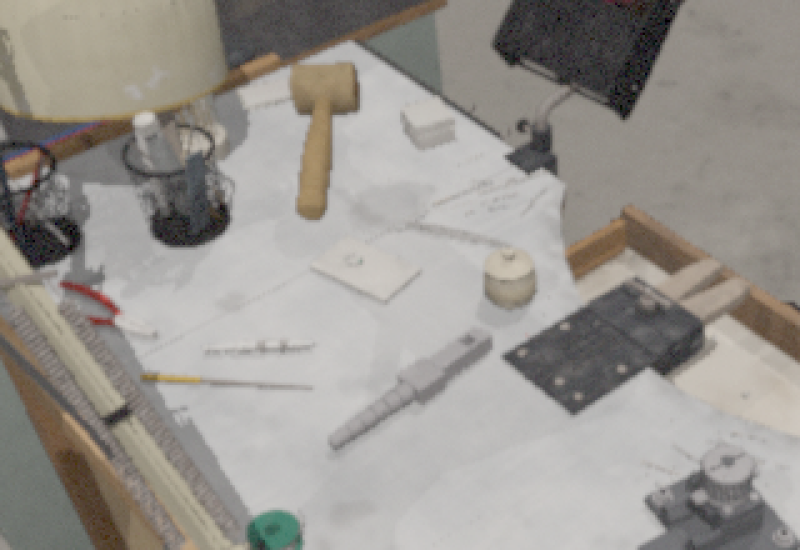

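View pics/b3.png

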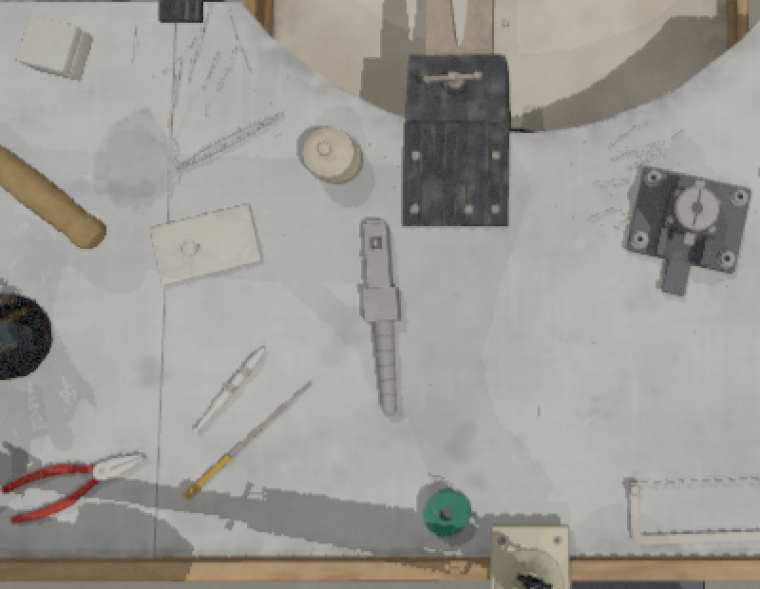

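Run:
```python
import cv2,numpy as np
a=cv2.imread('pics/scene0.png')
def g(im): return (255*(im/255.)**.6).astype('uint8')
cv2.imwrite('pics/a4.png',g(cv2.resize(a[0:120,0:180],None,fx=4.4,fy=4.4,interpolation=3)))
```

```text
(no output)
```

View pics/a4.png

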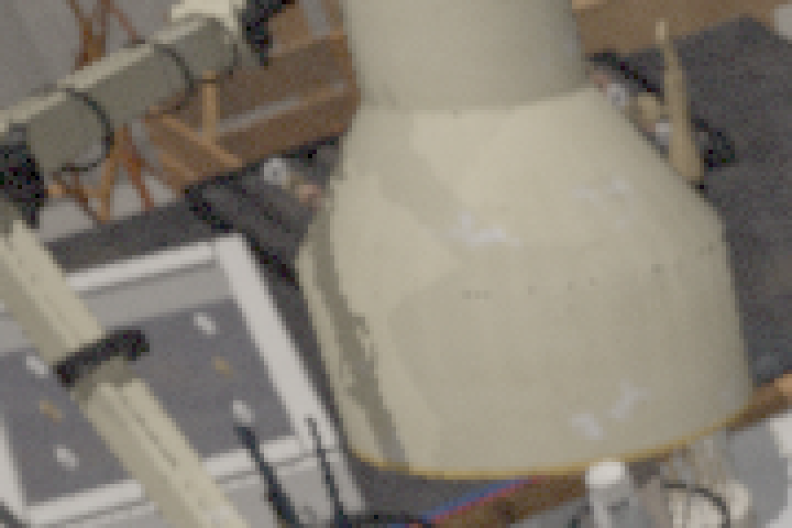

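servo_tool(targets="0 0 0 0 0 -20 85;0 0 0 0 0 -40 85;0 0 0 0 0 -40 85;0 0 0 0 0 -40 85;0 0 0 0 0 -40 85;0 0 0 0 0 -20 85")

```text
time: 0.9
tool_pos: [0.178, 0.6467, 0.4265]
tcp_rot: [-0.421, -3.109, 0.035]
wrist_force: [1.1, 0.2, 1.1]
width: 0.997
```

Run:
```python
from h import *
s=bot.read_state(); print(s['time'],s['q'],s['tool_pos'],s['wrist_force'])
```

```text
0.9 [ 1.26506090e+00  2.21649209e-01  1.30638384e+00 -4.81466149e-06
  1.63646689e+00 -3.68731136e-02] [0.17802366 0.64674354 0.42647223] [1.10741233 0.15369858 1.06744637]
```

servo_tool(targets="0 0 0 -3 -10 -38 85;0 0 0 -5 -15 -38 85;0 0 0 -5 -15 -38 85;0 0 0 -5 -15 -38 85;0 0 0 -5 -15 -38 85;0 0 0 -5 -15 -10 85")

```text
time: 1.4
tool_pos: [0.1829, 0.5609, 0.6332]
tcp_rot: [-0.417, -3.11, 0.032]
wrist_force: [-0.4, 0.1, -0.1]
width: 0.991
```

```bash
cat >> h.py <<'E'
def plan(tgt,az=None,tilt=True):
    """tgt world xyz(m); az = wanted azimuth(deg) of tool y. prints total tool-frame shift (mm) & turn"""
    s=bot.read_state(); Rm=rot(s['tcp_rot']); p=s['tool_pos']
    print('t',round(s['time'],2),'pos',p.round(4),'az',round(np.degrees(np.arctan2(Rm[1,1],Rm[0,1])),2),'z',Rm[:,2].round(3),'q',s['q'].round(2),'F',s['wrist_force'].round(1),'w',round(85.4*s['width'],1))
    if tgt is None: return
    print('shift mm',(1000*Rm.T@(np.array(tgt)-p)).round(1))
    if az is not None:
        a=np.radians(az); y=np.array([np.cos(a),np.sin(a),0]);z=np.array([0,0,-1.]);G=np.c_[np.cross(y,z),y,z]
        print('turn',R.from_matrix(Rm.T@G).as_rotvec().round(3))
E
python3 -c "
from h import *
plan([.42,.42,.65],50);plan([.6,.1,.62])
c=cam('scene','s1.png')"
```

```text
t 1.4 pos [0.1829 0.5609 0.6332] az 74.73 z [-0.006 -0.019 -1.   ] q [ 1.21  0.15  1.01 -0.    2.   -0.09] F [-0.4  0.1 -0.1] w 84.6
shift mm [-265.9  -73.8  -15.5]
turn [-0.02   0.004  0.432]
t 1.4 pos [0.1829 0.5609 0.6332] az 74.73 z [-0.006 -0.019 -1.   ] q [ 1.21  0.15  1.01 -0.    2.   -0.09] F [-0.4  0.1 -0.1] w 84.6
shift mm [-523.8 -334.4   19.6]
```

View pics/s1.png

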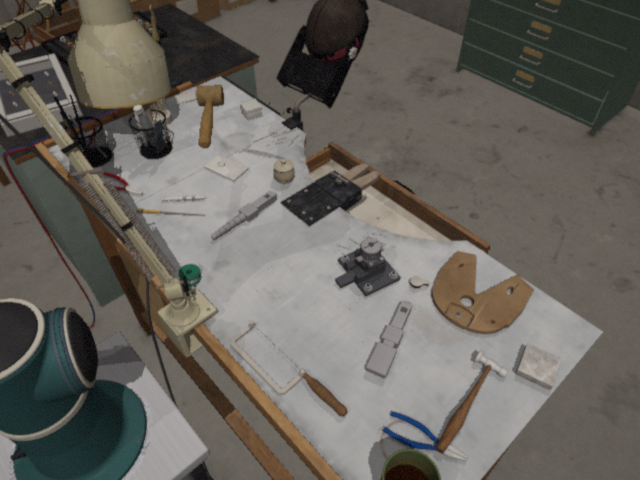

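servo_tool(targets="-0.02 0 0.03 -20 -5 -3 85;0 0 0.05 -38 -11 -2 85;0 0 0.05 -37 -13 -2 85;0 0 0.05 -37 -15 -2 85;0 0 0.05 -36 -17 -2 85")

```text
time: 1.87
tool_pos: [0.3175, 0.4446, 0.6414]
tcp_rot: [-0.766, -3.043, -0.004]
wrist_force: [0.4, 0.5, -0.3]
width: 0.994
```

```bash
python3 -c "
from h import *
plan([.6,.1,.62],50)
c=cam('scene','s2.png')"
```

```text
t 1.87 pos [0.3175 0.4446 0.6414] az 61.73 z [-0.003  0.004 -1.   ] q [ 0.9   0.05  1.11  0.    1.98 -0.17] F [ 0.4  0.5 -0.3] w 84.9
shift mm [-412.  -169.7   19.3]
turn [ 0.001 -0.004  0.205]
```

View pics/s2.png

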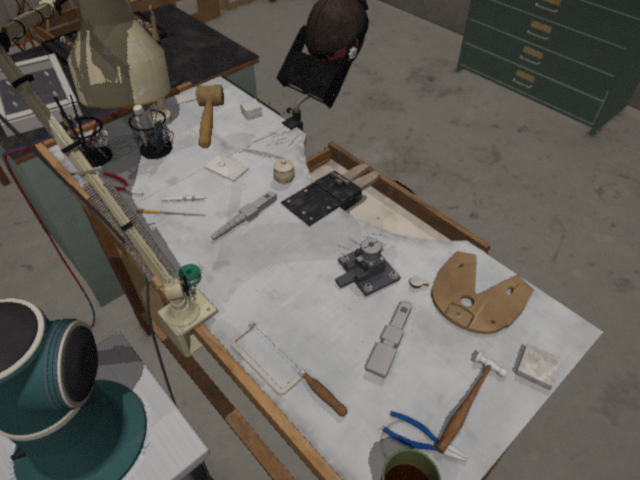

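servo_tool(targets="0 0 0.02 -30 -12 0 85;0 0 0.03 -39 -14 0 85;0 0 0.03 -39 -15 0 85;0 0 0.03 -38 -16 0 85;0 0 0.03 -38 -18 10 85;0 0 0.03 -37 -19 20 85;0 0 0.03 -37 -20 25 85;0 0 0 -37 -20 30 85")

```text
time: 2.58
tool_pos: [0.4822, 0.1814, 0.5605]
tcp_rot: [-1.088, -2.943, 0.006]
wrist_force: [0.1, 0.5, 0.4]
width: 0.991
```

```bash
python3 -c "
from h import *
plan([.626,-.0735,.25],50)
c=cam('scene','s3.png')"
```

```text
t 2.58 pos [0.4822 0.1814 0.5605] az 49.42 z [-0.005 -0.002 -1.   ] q [ 0.31 -0.06  1.37 -0.    1.84 -0.55] F [0.1 0.5 0.4] w 84.7
shift mm [-275.8  -98.6  310.3]
turn [-0.005 -0.002 -0.01 ]
```

View pics/s3.png

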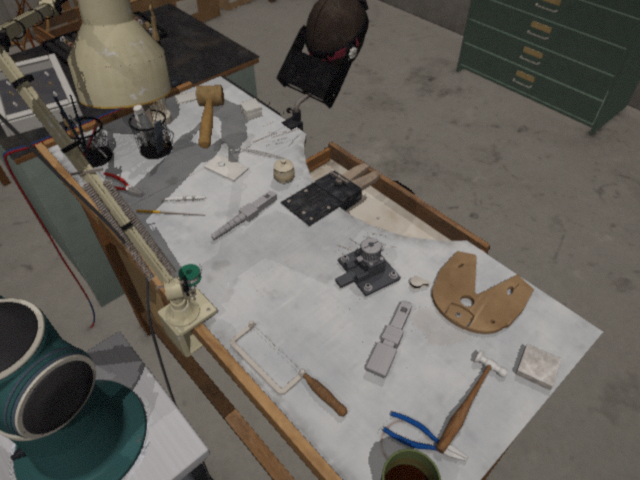

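servo_tool(targets="0 0 0 -26 -9 28 85;0 0 0 -33 -12 36 85;0 0 0 -33 -12 36 85;0 0 0 -33 -12 36 85;0 0 0 -33 -12 36 85;0 0 0 -33 -12 36 85;0 0 0 -33 -12 36 85;0 0 0 -33 -12 36 85")

```text
time: 3.3
tool_pos: [0.5856, -0.0199, 0.316]
tcp_rot: [-1.087, -2.931, 0.019]
wrist_force: [0.8, -0.3, 0.4]
width: 0.999
```

```bash
python3 -c "
from h import *
plan([.626,-.0735,.12],50)
c=cam('top','t4.png')
cv2.imwrite('pics/t4z.png',cv2.resize(c['image'][130:290,260:470,::-1],None,fx=3.6,fy=3.6,interpolation=3))
c=cam('scene');cv2.imwrite('pics/s4z.png',cv2.resize(c['image'][150:350,270:470,::-1],None,fx=3,fy=3,interpolation=3))
"
```

```text
t 3.3 pos [ 0.5856 -0.0199  0.316 ] az 49.31 z [-0.019 -0.006 -1.   ] q [-0.07  0.07  1.68 -0.01  1.42 -0.93] F [ 0.8 -0.3  0.4] w 85.3
shift mm [-67.6 -11.1 195.5]
turn [-0.016 -0.01  -0.012]
```

View pics/t4z.png

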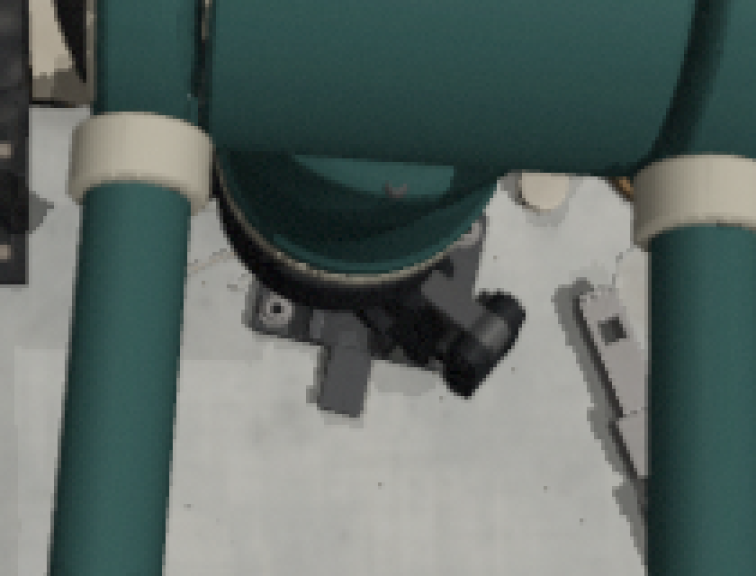

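View pics/s4z.png

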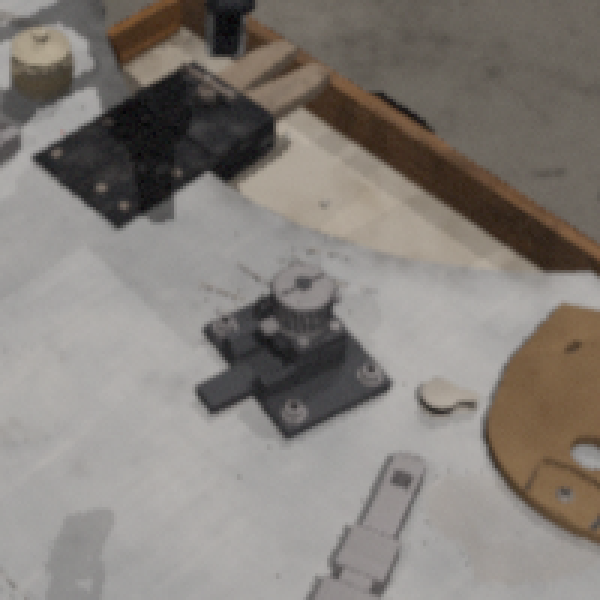

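servo_tool(targets="-0.016 -0.01 -0.01 -12 -2 38 85;0 0 0 -14 -2 40 85;0 0 0 -14 -2 40 85;0 0 0 -14 -2 40 85;0 0 0 -8 -2 20 85;0 0 0 0 0 0 85")

```text
time: 3.9
tool_pos: [0.6212, -0.0644, 0.133]
tcp_rot: [-1.079, -2.94, 0.001]
wrist_force: [-0.0, 0.5, -0.4]
width: 0.996
```

```bash
python3 -c "
from h import *
plan([.626,-.0735,.066],50)
"
```

```text
t 3.9 pos [ 0.6212 -0.0644  0.133 ] az 49.7 z [-0.01   0.003 -1.   ] q [-0.14  0.25  1.81  0.    1.09 -1.01] F [-0.   0.5 -0.4] w 85.0
shift mm [-10.2  -3.6  66.9]
turn [-0.004 -0.01  -0.005]
```

servo_tool(targets="-0.004 -0.01 0 -10 -3 10 85;0 0 0 0 0 0 85;0 0 0 0 0 0 85")

```text
time: 4.15
tool_pos: [0.6252, -0.0698, 0.1223]
tcp_rot: [-1.08, -2.945, -0.001]
wrist_force: [1.2, 0.3, 0.6]
width: 0.998
```

```bash
python3 -c "
from h import *
plan([.626,-.0735,.066],50)
c=cam('scene');cv2.imwrite('pics/s5z.png',cv2.resize(c['image'][150:350,270:470,::-1],None,fx=3,fy=3,interpolation=3))
"
```

```text
t 4.15 pos [ 0.6252 -0.0698  0.1223] az 49.73 z [-0.004  0.002 -1.   ] q [-0.15  0.27  1.81  0.    1.07 -1.02] F [1.2 0.3 0.6] w 85.2
shift mm [-3.3 -2.2 56.3]
turn [-0.001 -0.005 -0.005]
```

View pics/s5z.png

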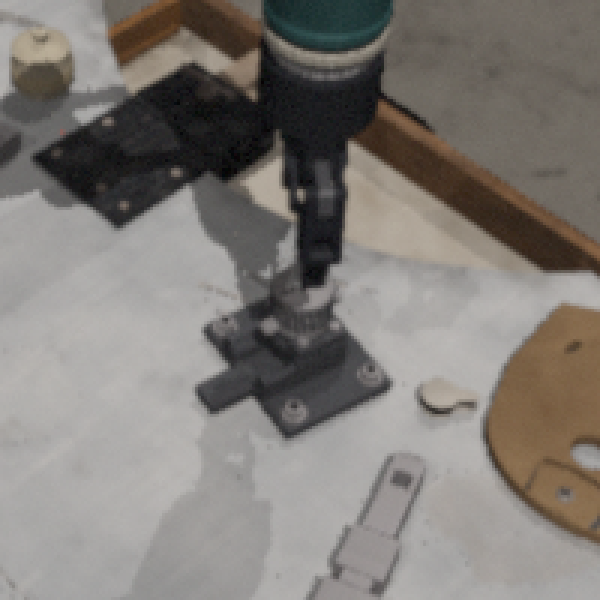

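servo_tool(targets="0 -0.005 0 -4 -3 15 85;0 0 0 -1 -1 20 85;0 0 0 0 0 15 85;0 0 0 0 0 5 85;0 0 0 0 0 0 85")

```text
time: 4.62
tool_pos: [0.6335, -0.0729, 0.0792]
tcp_rot: [1.071, 2.935, 0.006]
wrist_force: [0.0, -0.5, -0.2]
width: 0.995
```

```bash
python3 -c "
from h import *
plan([.626,-.0735,.066],50)
c=cam('scene');cv2.imwrite('pics/s6z.png',cv2.resize(c['image'][180:300,310:450,::-1],None,fx=4.2,fy=4.2,interpolation=3))
"
```

```text
t 4.62 pos [ 0.6335 -0.0729  0.0792] az 49.92 z [ 0.018 -0.003 -1.   ] q [-0.15  0.31  1.84  0.    0.97 -1.02] F [ 0.  -0.5 -0.2] w 84.9
shift mm [ 5.6 -5.5 13.1]
turn [ 0.01   0.015 -0.002]
```

View pics/s6z.png

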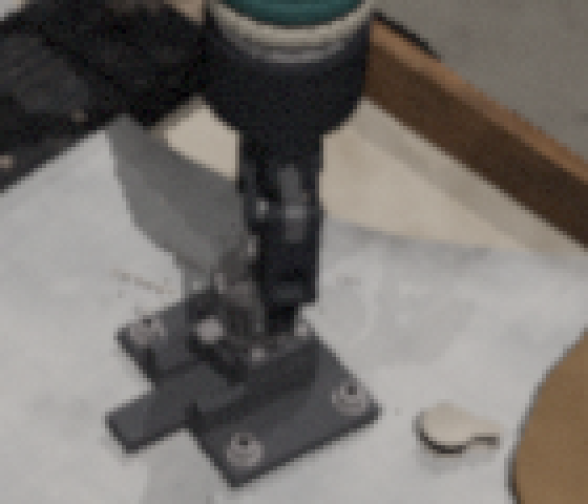

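servo_tool(targets="0.01 0.015 0 6 -5 6 85;0 0 0 0 0 3 85;0 0 0 0 0 0 85")

```text
time: 4.92
tool_pos: [0.6282, -0.0723, 0.0748]
tcp_rot: [1.073, 2.946, 0.001]
wrist_force: [0.6, 0.2, 0.5]
width: 0.999
```

```bash
python3 -c "
from h import *
plan([.626,-.0735,.066],50)
"
```

```text
t 4.92 pos [ 0.6282 -0.0723  0.0748] az 49.96 z [ 0.006 -0.001 -1.   ] q [-0.15  0.32  1.84 -0.    0.98 -1.03] F [0.6 0.2 0.5] w 85.3
shift mm [ 1.  -2.3  8.8]
turn [ 0.003  0.005 -0.001]
```

servo_tool(targets="0.004 0.007 0 2 -3 8 85;0 0 0 0 -1 6 85;0 0 0 0 0 2 85;0 0 0 0 0 0 85")

```text
time: 5.25
tool_pos: [0.6246, -0.0745, 0.0588]
tcp_rot: [-1.075, -2.951, 0.0]
wrist_force: [0.1, -0.1, -0.6]
width: 0.998
```

```bash
python3 -c "
from h import *
plan([.626,-.0735,.066],50)
"
```

```text
t 5.25 pos [ 0.6246 -0.0745  0.0588] az 49.96 z [-0.001  0.    -1.   ] q [-0.16  0.33  1.85 -0.    0.95 -1.03] F [ 0.1 -0.1 -0.6] w 85.2
shift mm [-0.4  1.7 -7.2]
turn [-0.    -0.001 -0.001]
```

servo_tool(targets="0 0 0 0 1.5 -5 85;0 0 0 0 0 0 85;0 0 0 0 0 0 38;0 0 0 0 0 0 38;0 0 0 0 0 0 38;0 0 0 0 0 0 38;0 0 0 0 0 0 38;0 0 0 0 0 0 38", newtons=40)

```text
time: 5.92
tool_pos: [0.6267, -0.0723, 0.0647]
tcp_rot: [1.077, 2.951, 0.003]
wrist_force: [0.3, -0.3, 0.2]
width: 0.485
```

```bash
python3 -c "
from h import *
plan([.626,-.0735,.066],50)
"
```

```text
t 5.92 pos [ 0.6267 -0.0723  0.0647] az 49.92 z [ 0.001  0.002 -1.   ] q [-0.16  0.33  1.85  0.    0.96 -1.03] F [ 0.3 -0.3  0.2] w 41.4
shift mm [-0.3 -1.4 -1.3]
turn [ 0.002 -0.    -0.001]
```

servo_tool(targets="0 0 0 0 0 0 36;0 0 0 0 0 0 36;0 0 0 0 0 0 36", newtons=80)

```text
time: 6.17
tool_pos: [0.6267, -0.0723, 0.0649]
tcp_rot: [1.076, 2.951, 0.002]
wrist_force: [0.6, 0.6, 0.0]
width: 0.468
```

```bash
python3 -c "
from h import *
plan([.626,-.0735,.066],50)
c=cam('scene');cv2.imwrite('pics/s7z.png',cv2.resize(c['image'][180:300,310:450,::-1],None,fx=4.2,fy=4.2,interpolation=3))
"
```

```text
t 6.17 pos [ 0.6267 -0.0723  0.0649] az 49.93 z [ 0.001  0.001 -1.   ] q [-0.16  0.33  1.85  0.    0.96 -1.03] F [0.6 0.6 0. ] w 40.0
shift mm [-0.2 -1.3 -1.1]
turn [ 0.002 -0.    -0.001]
```

View pics/s7z.png

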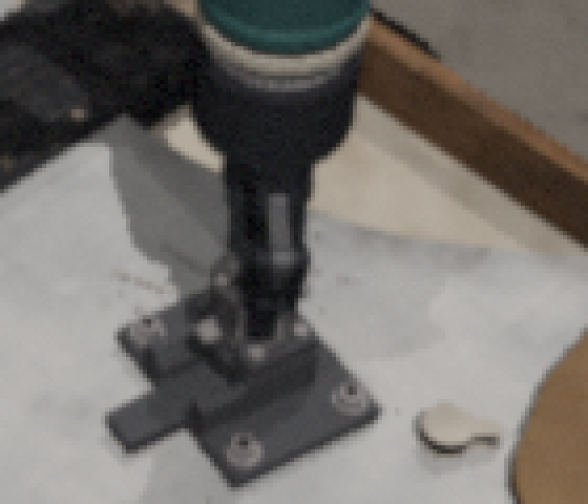

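servo_tool(targets="0 0 0 0 0 -6 36;0 0 0 0 0 -6 36;0 0 0 0 0 -6 36;0 0 0 0 0 0 36;0 0 0 0 0 0 36", newtons=90)

```text
time: 6.63
tool_pos: [0.6264, -0.0723, 0.0741]
tcp_rot: [1.076, 2.951, 0.003]
wrist_force: [6.0, -0.4, -11.5]
width: 0.468
```

```bash
python3 -c "
from h import *
plan([.626,-.0735,.083],50)
"
```

```text
t 6.63 pos [ 0.6264 -0.0723  0.0741] az 49.91 z [ 0.001  0.002 -1.   ] q [-0.16  0.32  1.84  0.    0.98 -1.03] F [  6.   -0.4 -11.5] w 40.0
shift mm [-0.5 -1.2 -8.9]
turn [ 0.002 -0.    -0.001]
```

servo_tool(targets="0 0 0 0 0 -6 36;0 0 0 0 0 -5 36;0 0 0 0 0 -3 36;0 0 0 0 0 0 36;0 0 0 0 0 0 36")

```text
time: 7.05
tool_pos: [0.6264, -0.0722, 0.0764]
tcp_rot: [1.077, 2.95, 0.004]
wrist_force: [7.2, -0.4, -13.5]
width: 0.466
```

```bash
python3 -c "
from h import *
plan([.626,-.0735,.083],50)
"
```

```text
t 7.05 pos [ 0.6264 -0.0722  0.0764] az 49.89 z [ 0.002  0.002 -1.   ] q [-0.16  0.32  1.84  0.    0.98 -1.03] F [  7.2  -0.4 -13.5] w 39.8
shift mm [-0.5 -1.2 -6.6]
turn [ 0.003 -0.    -0.002]
```

servo_tool(targets="0 0 0 0 0 -10 36;0 0 0 0 0 -10 36;0 0 0 0 0 -6 36")

```text
time: 7.3
tool_pos: [0.6259, -0.0721, 0.0845]
tcp_rot: [1.078, 2.95, 0.006]
wrist_force: [17.5, -1.8, -29.3]
width: 0.462
```

servo_tool(targets="0 0 -0.06 0 0 -3 36;0 0 -0.1 0 0 -2 36;0 0 -0.1 0 0 -2 36")

```text
time: 7.55
tool_pos: [0.6262, -0.0725, 0.0808]
tcp_rot: [0.675, 3.067, 0.005]
wrist_force: [7.6, 0.2, -12.8]
width: 0.459
```

```bash
python3 -c "
from h import *
plan([.6265,-.0723,.083],110)
print(bot.read_state()['torque'])
"
```

```text
t 7.55 pos [ 0.6262 -0.0725  0.0808] az 65.19 z [ 0.002  0.003 -1.   ] q [-0.16  0.31  1.84  0.    0.99 -1.3 ] F [  7.6   0.2 -12.8] w 39.2
shift mm [-0.2  0.3 -2.2]
turn [ 0.003  0.001 -0.782]
[-0.32650498 -0.99312841 -0.11425631]
```

servo_tool(targets="0 0 -0.11 0 0 -5 36;0 0 -0.11 0 0 -5 36;0 0 -0.11 0 0 -4 36;0 0 -0.11 0 0 -4 36")

```text
time: 7.88
tool_pos: [0.626, -0.0729, 0.0844]
tcp_rot: [-0.045, 3.14, 0.004]
wrist_force: [11.3, -1.5, -23.4]
width: 0.461
```

```bash
python3 -c "
from h import *
plan([.6265,-.0723,.083],110)
print(bot.read_state()['torque'])
c=cam('scene');cv2.imwrite('pics/s8z.png',cv2.resize(c['image'][180:300,310:450,::-1],None,fx=4.2,fy=4.2,interpolation=3))
"
```

```text
t 7.88 pos [ 0.626  -0.0729  0.0844] az 91.64 z [ 0.001  0.003 -1.   ] q [-0.16  0.31  1.84  0.    1.   -1.76] F [ 11.3  -1.5 -23.4] w 39.3
shift mm [-0.5  0.6  1.4]
turn [ 0.002  0.001 -0.32 ]
[-0.53729465 -1.84227222  0.01536075]
```

View pics/s8z.png

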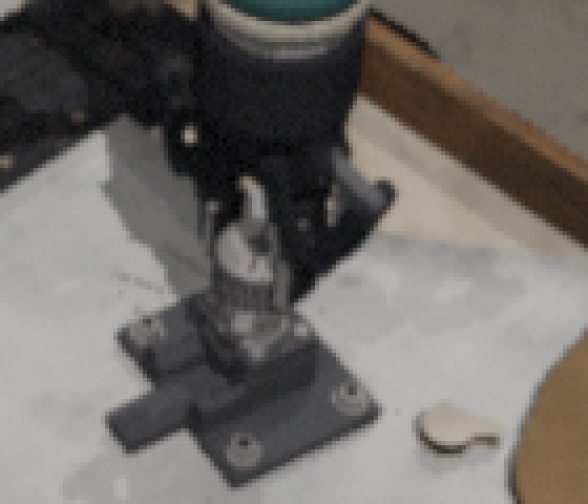

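servo_tool(targets="0 0 -0.11 0 0 -3 36;0 0 -0.11 0 0 -3 36;0 0 -0.1 0 0 -3 36;0 0 -0.06 0 0 -2 36")

```text
time: 8.27
tool_pos: [0.6242, -0.0736, 0.0825]
tcp_rot: [0.669, -3.067, -0.005]
wrist_force: [5.2, -2.4, -15.9]
width: 0.462
```

```bash
python3 -c "
from h import *
plan([.6265,-.0723,.083],110)
print(bot.read_state()['torque'])
"
```

```text
t 8.27 pos [ 0.6242 -0.0736  0.0825] az 114.62 z [-0.003  0.002 -1.   ] q [-0.16  0.31  1.84  0.    1.   -2.16] F [  5.2  -2.4 -15.9] w 39.5
shift mm [-2.6  0.2 -0.5]
turn [ 0.004 -0.002  0.081]
[-0.10525385 -0.50505663 -0.0604171 ]
```

```bash
python3 -c "
from h import *
c=cam('scene');cv2.imwrite('pics/s9z.png',cv2.resize(c['image'][200:290,320:430,::-1],None,fx=6,fy=6,interpolation=3))
"
```

```text
(no output)
```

View pics/s9z.png

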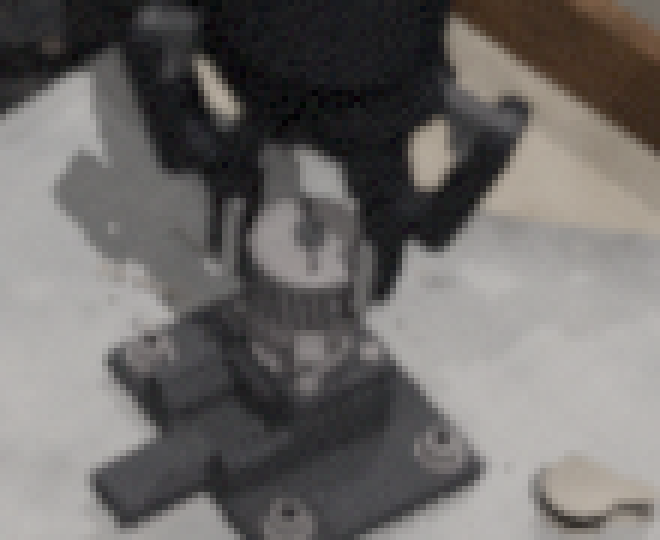

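servo_tool(targets="0 0 0 0 0 2 36;0 0 0 0 0 2 36;0 0 0 0 0 1 36;0 0 0 0 0 0 36")

```text
time: 8.65
tool_pos: [0.6242, -0.0737, 0.0791]
tcp_rot: [0.669, -3.066, -0.008]
wrist_force: [3.3, -0.2, -7.4]
width: 0.461
```

```bash
python3 -c "
from h import *
plan([.6265,-.0723,.079],110)
print(bot.read_state()['torque'])
"
```

```text
t 8.65 pos [ 0.6242 -0.0737  0.0791] az 114.62 z [-0.005  0.004 -1.   ] q [-0.16  0.31  1.84  0.    0.99 -2.16] F [ 3.3 -0.2 -7.4] w 39.4
shift mm [-2.7  0.3  0.1]
turn [ 0.006 -0.003  0.081]
[ 0.20776115 -0.29528497 -0.02833263]
```

servo_tool(targets="0 0 0 0 0 1 44;0 0 0 0 0 0 60;0 0 0 0 0 0 85;0 0 0 0 0 0 85;0 0 0 0 0 0 85;0 0 0 0 0 -20 85;0 0 0 0 0 -40 85;0 0 0 0 0 -40 85")

```text
time: 9.32
tool_pos: [0.6168, -0.0733, 0.1696]
tcp_rot: [0.664, -3.046, -0.02]
wrist_force: [1.6, -0.7, -0.6]
width: 1.001
```

```bash
python3 -c "
from h import *
plan([.53,.243,.15],94.7)
c=cam('scene');cv2.imwrite('pics/s10z.png',cv2.resize(c['image'][200:290,320:430,::-1],None,fx=6,fy=6,interpolation=3))
"
```

```text
t 9.32 pos [ 0.6168 -0.0733  0.1696] az 114.58 z [-0.026  0.007 -1.   ] q [-0.16  0.23  1.77  0.    1.17 -2.16] F [ 1.6 -0.7 -0.6] w 85.5
shift mm [-53.2 323.3  24.2]
turn [ 0.014 -0.024  0.347]
```

View pics/s10z.png

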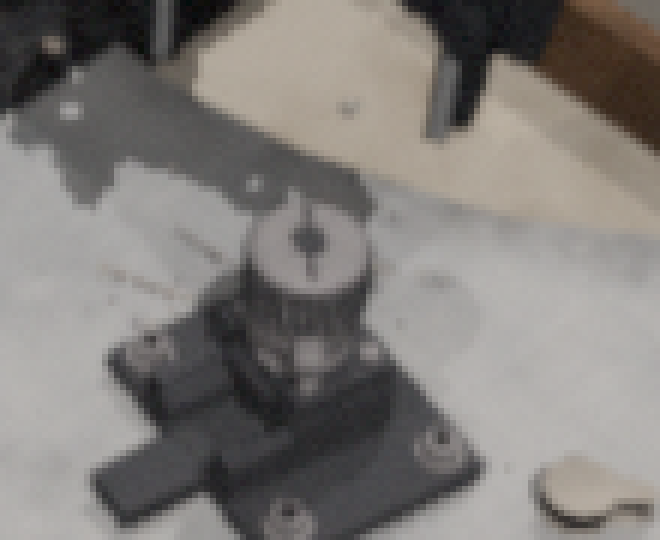

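servo_tool(targets="0.01 -0.02 0.03 -4 28 0 85;0 0 0.045 -5 39 3 85;0 0 0.045 -4 39 3 85;0 0 0.045 -2 39 3 85;0 0 0.045 0 39 3 85;0 0 0.045 2 39 3 85;0 0 0.045 4 39 3 85;0 0 0.045 6 39 3 85")

```text
time: 10.03
tool_pos: [0.5534, 0.2204, 0.17]
tcp_rot: [-0.085, 3.1, -0.001]
wrist_force: [0.9, 0.3, 0.3]
width: 0.997
```

```bash
python3 -c "
from h import *
plan([.53,.243,.12],94.7)
"
```

```text
t 10.03 pos [0.5534 0.2204 0.17  ] az 93.12 z [ 0.041  0.    -0.999] q [ 0.35  0.14  1.87 -0.02  1.09 -1.27] F [0.9 0.3 0.3] w 85.1
shift mm [24.2 23.9 49. ]
turn [-0.002  0.041 -0.027]
```

servo_tool(targets="0 0.04 -0.03 12 12 10 85;0 0 0 10 10 20 85;0 0 0 0 0 10 85;0 0 0 0 0 0 85")

```text
time: 10.37
tool_pos: [0.5275, 0.2504, 0.1293]
tcp_rot: [-0.153, 3.137, 0.001]
wrist_force: [0.3, 0.3, -0.2]
width: 0.998
```

```bash
python3 -c "
from h import *
plan([.53,.243,.10],94.7)
c=cam('scene');cv2.imwrite('pics/s11z.png',cv2.resize(c['image'][120:280,170:370,::-1],None,fx=3.7,fy=3.7,interpolation=3))
c=cam('top','t11.png');cv2.imwrite('pics/t11z.png',cv2.resize(c['image'][150:310,150:400,::-1],None,fx=3.2,fy=3.2,interpolation=3))
"
```

```text
t 10.37 pos [0.5275 0.2504 0.1293] az 95.59 z [ 0.001  0.001 -1.   ] q [ 0.4   0.18  1.91  0.    1.06 -1.27] F [ 0.3  0.3 -0.2] w 85.2
shift mm [-1.7 -7.6 29.3]
turn [0.001 0.001 0.016]
```

View pics/s11z.png

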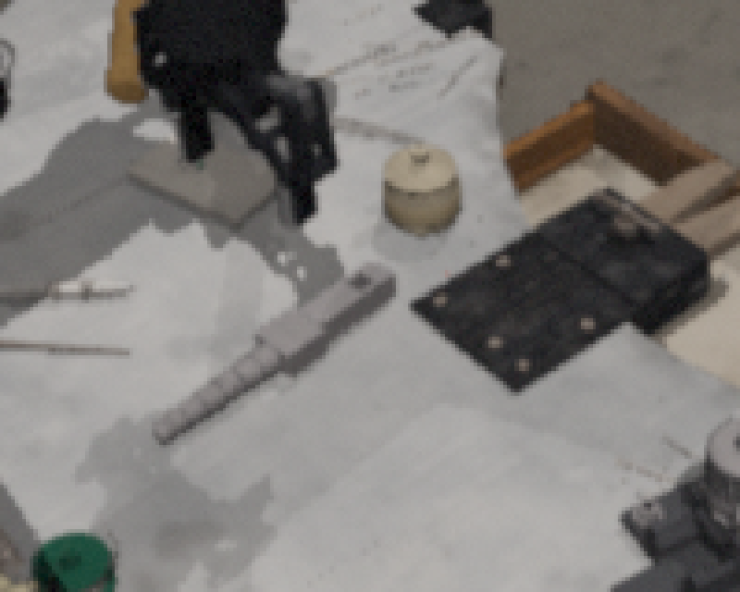

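View pics/t11z.png

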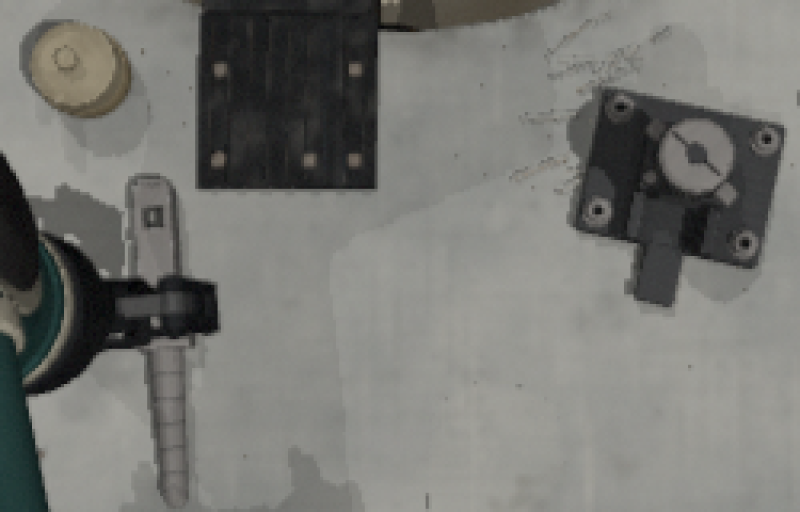

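```bash
python3 -c "
from h import *
c=cam('top')
f=lambda x,y,z:px2w(c,150+(x+.5)/3.2-.5,150+(y+.5)/3.2-.5,z)
B=[f(*p,.015) for p in((620,107),(766,139),(745,243),(598,211))]
print(np.array(B).round(4),np.mean(B,0))
d=(B[0]+B[1]-B[2]-B[3]);print('yaw x',np.degrees(np.arctan2(d[1],d[0])))
d=(B[0]+B[3]-B[2]-B[1]);print('yaw y',np.degrees(np.arctan2(-d[0],d[1])), np.linalg.norm(B[0]-B[1]),np.linalg.norm(B[0]-B[3]))
print('collar',f(696,157,.1)); print('tongue corners',f(632,297,.012),f(672,305,.012))
print('mand hole',f(153,216,.022),'tip',f(173,505,.007),'end',f(152,178,.022))
plan([.53,.243,.02],94.7)
"
```

```text
[[ 0.6692 -0.0353  0.015 ]
 [ 0.6494 -0.1255  0.015 ]
 [ 0.5848 -0.1119  0.015 ]
 [ 0.6044 -0.0215  0.015 ]] [ 0.62694566 -0.07354595  0.015     ]
yaw x -11.963527915770307
yaw y -12.287279418754496 0.09240691905708871 0.06623429661991566
collar [ 0.62459599 -0.07257568  0.1       ]
tongue corners [ 0.55161475 -0.04241777  0.012     ] [ 0.54672374 -0.06699289  0.012     ]
mand hole [0.59986782 0.24950876 0.022     ] tip [0.42473751 0.23725659 0.007     ] end [0.62315916 0.25059713 0.022     ]
t 10.52 pos [0.5295 0.2498 0.1317] az 95.42 z [ 0.004  0.002 -1.   ] q [ 0.4   0.18  1.9   0.    1.06 -1.27] F [0.7 0.  0.2] w 85.0
shift mm [  0.6  -7.  111.6]
turn [0.002 0.004 0.013]
```

servo_tool(targets="0.002 0.004 0.014 0 -5 20 85;0 0 0 0 -2 30 85;0 0 0 0 0 30 85;0 0 0 0 0 10 85;0 0 0 0 0 0 85")

```text
time: 10.93
tool_pos: [0.5417, 0.24, 0.0483]
tcp_rot: [-0.114, 3.122, 0.007]
wrist_force: [-0.1, 0.3, -0.1]
width: 0.995
```

```bash
python3 -c "
from h import *
plan([.53,.2436,.006],94.5)
"
```

```text
t 10.93 pos [0.5417 0.24   0.0483] az 94.2 z [ 0.017  0.005 -1.   ] q [ 0.38  0.28  1.96 -0.    0.89 -1.27] F [-0.1  0.3 -0.1] w 84.9
shift mm [12.1  4.3 42.1]
turn [ 0.004  0.018 -0.005]
```

servo_tool(targets="0.004 0.018 -0.005 10 4 5 85;0 0 0 0 0 10 85;0 0 0 0 0 8 85;0 0 0 0 0 4 85;0 0 0 0 0 0 85")

```text
time: 11.35
tool_pos: [0.5354, 0.2436, 0.0246]
tcp_rot: [-0.12, 3.134, 0.003]
wrist_force: [-0.4, -0.3, -0.1]
width: 0.995
```

```bash
python3 -c "
from h import *
plan([.53,.2436,.006],94.5)
c=cam('scene');cv2.imwrite('pics/s12z.png',cv2.resize(c['image'][150:270,190:340,::-1],None,fx=4.2,fy=4.2,interpolation=3))
"
```

```text
t 11.35 pos [0.5354 0.2436 0.0246] az 94.38 z [ 0.005  0.002 -1.   ] q [ 0.38  0.31  1.97 -0.    0.86 -1.26] F [-0.4 -0.3 -0.1] w 85.0
shift mm [ 5.5  0.3 18.6]
turn [ 0.002  0.006 -0.002]
```

View pics/s12z.png

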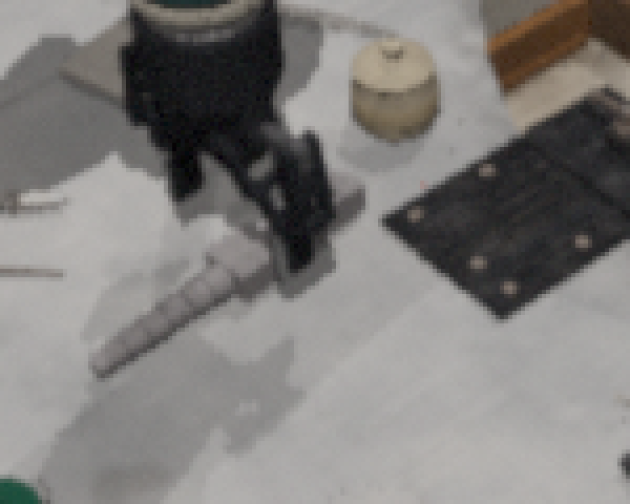

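servo_tool(targets="0.002 0.006 0 7 0 5 85;0 0 0 0 0 8 85;0 0 0 0 0 4 85;0 0 0 0 0 0 85")

```text
time: 11.73
tool_pos: [0.5291, 0.2441, 0.0081]
tcp_rot: [-0.121, 3.137, 0.001]
wrist_force: [-0.3, -1.2, 1.0]
width: 0.995
```

```bash
python3 -c "
from h import *
plan([.53,.2436,.006],94.5)
"
```

```text
t 11.73 pos [0.5291 0.2441 0.0081] az 94.42 z [ 0.002  0.001 -1.   ] q [ 0.39  0.32  1.98 -0.    0.83 -1.26] F [-0.3 -1.2  1. ] w 84.9
shift mm [-0.9 -0.6  2.1]
turn [ 0.001  0.002 -0.001]
```

servo_tool(targets="0 0 0 0 0 0 60;0 0 0 0 0 0 28;0 0 0 0 0 0 28;0 0 0 0 0 0 28;0 0 0 0 0 0 28;0 0 0 0 0 0 28;0 0 0 0 0 0 28;0 0 0 0 0 0 28", newtons=60)

```text
time: 12.4
tool_pos: [0.5291, 0.2441, 0.008]
tcp_rot: [-0.121, 3.137, 0.001]
wrist_force: [0.1, -1.0, -0.2]
width: 0.383
```

```bash
python3 -c "
from h import *
plan([.53,.2436,.006],94.5)
c=cam('scene');cv2.imwrite('pics/s13z.png',cv2.resize(c['image'][150:270,190:340,::-1],None,fx=4.2,fy=4.2,interpolation=3))
"
```

```text
t 12.4 pos [0.5291 0.2441 0.008 ] az 94.42 z [ 0.002  0.001 -1.   ] q [ 0.39  0.32  1.98 -0.    0.83 -1.26] F [ 0.1 -1.  -0.2] w 32.7
shift mm [-0.9 -0.6  2. ]
turn [ 0.001  0.002 -0.001]
```

View pics/s13z.png

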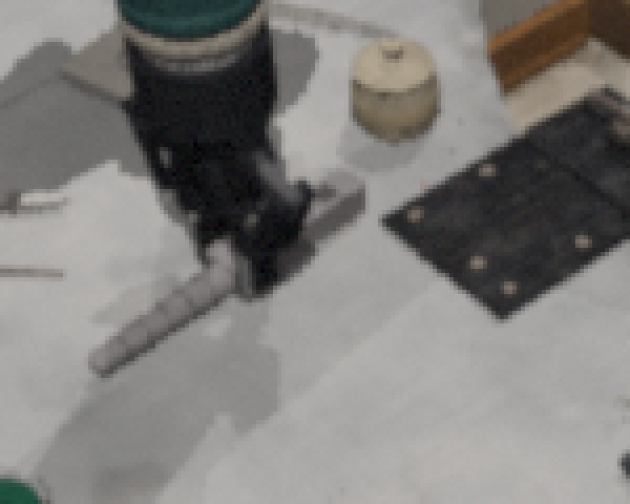

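servo_tool(targets="0 0 0 0 0 -10 28;0 0 0 0 0 -25 28;0 0 0 0 0 -30 28;0 0 0 0 0 -15 28;0 0 0 0 0 0 28", newtons=100)

```text
time: 12.87
tool_pos: [0.5251, 0.2424, 0.0888]
tcp_rot: [0.121, -3.132, 0.004]
wrist_force: [1.2, 0.3, -2.0]
width: 0.363
```

```bash
python3 -c "
from h import *
plan([.510,-.0477,.075],77.7)
c=cam('scene');cv2.imwrite('pics/s14z.png',cv2.resize(c['image'][120:270,170:340,::-1],None,fx=4,fy=4,interpolation=3))
"
```

```text
t 12.87 pos [0.5251 0.2424 0.0888] az 94.42 z [-0.007 -0.003 -1.   ] q [ 0.39  0.22  1.94 -0.    0.99 -1.26] F [ 1.2  0.3 -2. ] w 31.0
shift mm [  37.4 -288.1   14.8]
turn [-0.004 -0.007  0.292]
```

View pics/s14z.png

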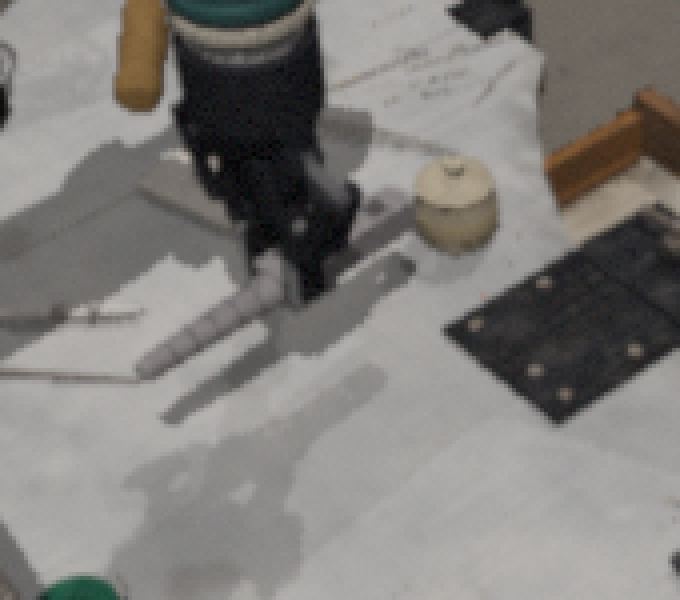

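servo_tool(targets="-0.004 -0.007 0.02 3 -20 0 28;0 0 0.04 4 -33 1 28;0 0 0.04 3 -36 1 28;0 0 0.04 1 -38 1 28;0 0 0.04 -1 -38 1 28;0 0 0.04 -2 -38 1 28;0 0 0.04 -4 -36 1 28;0 0 0.03 -3 -20 0 28")

```text
time: 13.58
tool_pos: [0.5044, -0.0217, 0.0724]
tcp_rot: [-0.335, -3.114, -0.004]
wrist_force: [-0.6, -0.0, -2.2]
width: 0.368
```

```bash
python3 -c "
from h import *
plan([.510,-.0477,.065],77.7)
"
```

```text
t 13.58 pos [ 0.5044 -0.0217  0.0724] az 77.7 z [-0.01   0.003 -1.   ] q [-0.09  0.11  2.11  0.    0.94 -1.45] F [-0.6 -0.  -2.2] w 31.4
shift mm [-11.  -24.2   7.2]
turn [ 0.001 -0.01   0.   ]
```

servo_tool(targets="0 -0.01 0 -8 -16 0 28;0 0 0 -2 -6 0 28;0 0 0 0 0 0 28")

```text
time: 13.83
tool_pos: [0.5047, -0.0509, 0.0676]
tcp_rot: [-0.349, -3.114, -0.0]
wrist_force: [-0.4, 0.9, -2.7]
width: 0.366
```

```bash
python3 -c "
from h import *
plan([.510,-.0477,.04],77.7)
c=cam('scene');cv2.imwrite('pics/s15z.png',cv2.resize(c['image'][200:320,280:430,::-1],None,fx=4.5,fy=4.5,interpolation=3))
c=cam('top','t15.png');cv2.imwrite('pics/t15z.png',cv2.resize(c['image'][150:310,260:430,::-1],None,fx=3.7,fy=3.7,interpolation=3))
"
```

```text
t 13.83 pos [ 0.5047 -0.0509  0.0676] az 77.23 z [-0.008  0.001 -1.   ] q [-0.15  0.12  2.11 -0.    0.93 -1.5 ] F [-0.4  0.9 -2.7] w 31.3
shift mm [-4.7  4.4 27.6]
turn [-0.001 -0.008 -0.008]
```

View pics/s15z.png

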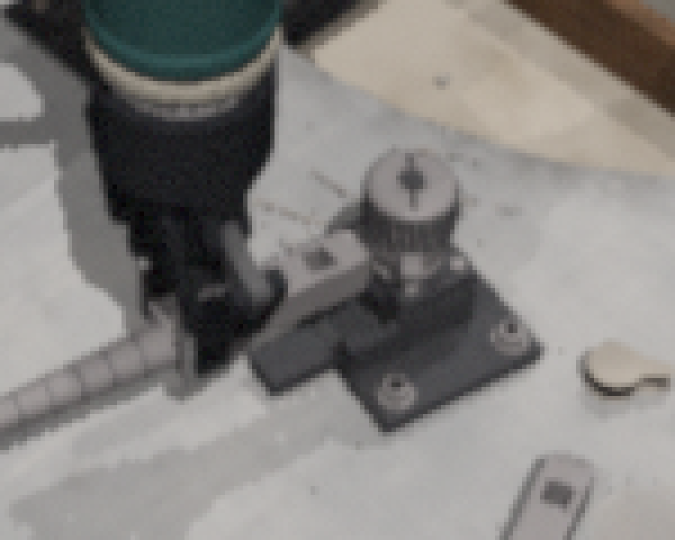

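View pics/t15z.png

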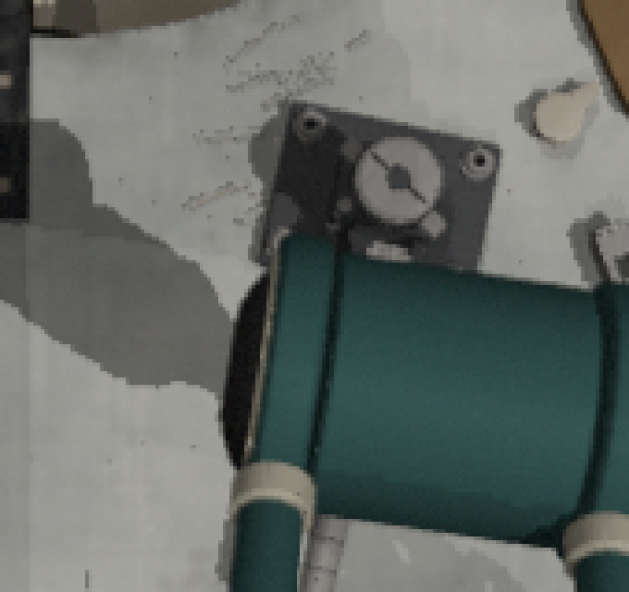

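```bash
python3 -c "
from h import *
c=cam('scene')
p=px2w(c,280+318.5/4.5-.4,200+258.5/4.5-.4,.0816);print(p)
a=np.radians(-12.3);X=np.array([np.cos(a),np.sin(a)]);Y=np.array([-X[1],X[0]]);O=np.array([.6265,-.073])
s=bot.read_state();print('tcp',s['tool_pos'],(s['tool_pos'][:2]-O)@X,(s['tool_pos'][:2]-O)@Y)
print('hole in holder',(p[:2]-O)@X,(p[:2]-O)@Y)
q=px2w(c,280+412/4.5-.4,200+180/4.5-.4,.1);print('collar by scene',q)
"
```

```text
[ 0.57335101 -0.06723675  0.0816    ]
tcp [ 0.50517433 -0.04894864  0.06813412] -0.12366437614300149 -0.002346775005958094
hole in holder -0.05315673093491017 -0.0056913878328100345
collar by scene [ 0.62657638 -0.07337299  0.1       ]
```

servo_tool(targets="0 -0.008 -0.01 -4 5 5 28;0 0 0 -1 1 10 28;0 0 0 0 0 5 28;0 0 0 0 0 0 28")

```text
time: 14.32
tool_pos: [0.5125, -0.0397, 0.0462]
tcp_rot: [0.32, 3.123, 0.001]
wrist_force: [-0.4, 0.3, -3.2]
width: 0.367
```

```bash
python3 -c "
from h import *
plan([.5104,-.0467,.04],77.7)
c=cam('scene');cv2.imwrite('pics/s16z.png',cv2.resize(c['image'][200:320,280:430,::-1],None,fx=4.5,fy=4.5,interpolation=3))
"
```

```text
t 14.32 pos [ 0.5125 -0.0397  0.0462] az 78.31 z [ 0.002  0.001 -1.   ] q [-0.13  0.15  2.11  0.    0.87 -1.49] F [-0.4  0.3 -3.2] w 31.4
shift mm [ 0.7 -7.3  6.2]
turn [0.001 0.002 0.011]
```

View pics/s16z.png

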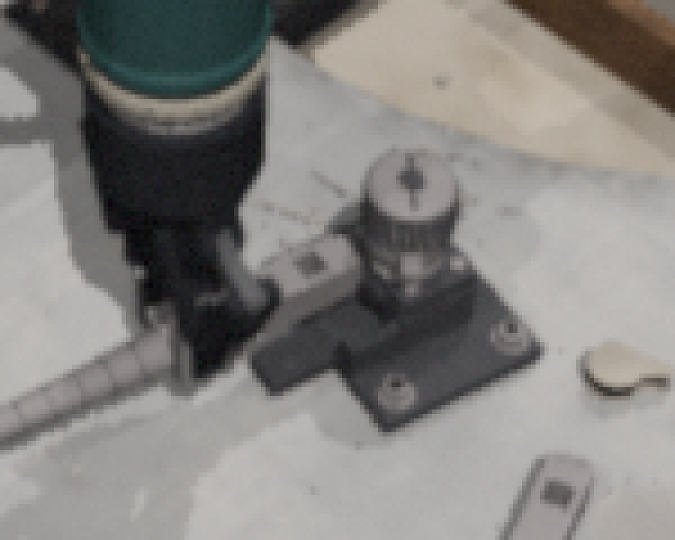

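servo_tool(targets="0 0.002 0.01 0 -6 0 28;0 0 0 0 -1 0 28;0 0 0 0 0 0 28;0 0 0 0 0 0 28")

```text
time: 14.7
tool_pos: [0.5107, -0.0464, 0.046]
tcp_rot: [-0.335, -3.123, -0.002]
wrist_force: [-0.2, 0.1, -1.9]
width: 0.368
```

```bash
cat >> h.py <<'E'
def hf(yoff=0):
    a=np.radians(-12.3);X=np.array([np.cos(a),np.sin(a)]);Y=np.array([-X[1],X[0]]);O=np.array([.6265,-.073])
    s=bot.read_state();d=s['tool_pos'][:2]-O
    print('holder-frame tcp mm',(1000*d@X).round(1),(1000*d@Y).round(1),'z',(1000*s['tool_pos'][2]).round(1),'F',s['wrist_force'].round(1),'T',s['torque'].round(2))
E
python3 -c "
from h import *
plan([.5104,-.0467,.04],77.7);hf()
c=cam('scene');cv2.imwrite('pics/s17z.png',cv2.resize(c['image'][200:320,280:430,::-1],None,fx=4.5,fy=4.5,interpolation=3))
"
```

```text
t 14.7 pos [ 0.5107 -0.0464  0.046 ] az 77.77 z [-0.001  0.001 -1.   ] q [-0.14  0.15  2.11  0.    0.88 -1.5 ] F [-0.2  0.1 -1.9] w 31.4
shift mm [ 0.2 -0.4  6. ]
turn [ 0.001 -0.001  0.001]
holder-frame tcp mm -118.8 1.3 z 46.0 F [-0.2  0.1 -1.9] T [ 0.05  0.03 -0.  ]
```

View pics/s17z.png

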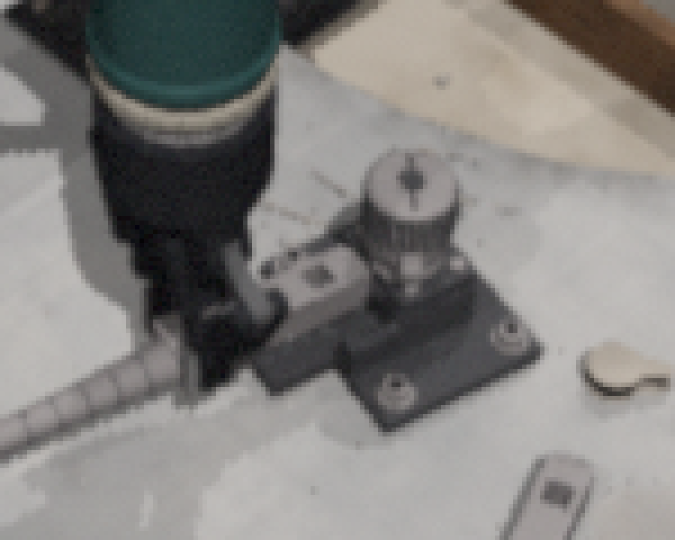

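servo_tool(targets="0 0 0 0 0 6 28;0 0 0 0 0 6 28;0 0 0 0 0 4 28;0 0 0 0 0 2 28;0 0 0 0 0 0 28")

```text
time: 15.17
tool_pos: [0.5113, -0.0469, 0.0269]
tcp_rot: [0.336, 3.123, 0.002]
wrist_force: [0.2, 0.3, -3.1]
width: 0.366
```

```bash
python3 -c "
from h import *
plan([.5104,-.0467,.021],77.7);hf()
c=cam('scene')
p=px2w(c,280+318/4.5,200+275/4.5,.060);print(p)
cv2.imwrite('pics/s18z.png',cv2.resize(c['image'][200:320,280:430,::-1],None,fx=4.5,fy=4.5,interpolation=3))
"
```

```text
t 15.17 pos [ 0.5113 -0.0469  0.0269] az 77.71 z [ 0.001  0.001 -1.   ] q [-0.14  0.18  2.12  0.    0.84 -1.5 ] F [ 0.2  0.3 -3.1] w 31.3
shift mm [ 0.9 -0.   5.9]
turn [0.001 0.001 0.   ]
holder-frame tcp mm -118.1 1.0 z 26.9 F [ 0.2  0.3 -3.1] T [ 0.06  0.05 -0.02]
[ 0.57950439 -0.06299856  0.06      ]
```

View pics/s18z.png

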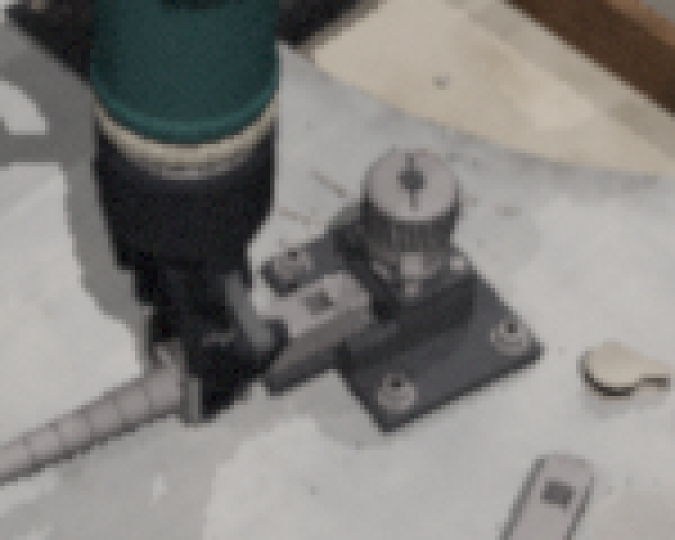

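servo_tool(targets="0 0 0 0 0 4 28;0 0 0 0 0 3 28;0 0 0 0 0 0 28;0 0 0 0 0 0 28")

```text
time: 15.55
tool_pos: [0.5119, -0.0469, 0.0201]
tcp_rot: [0.336, 3.122, 0.002]
wrist_force: [-0.8, 0.0, -0.4]
width: 0.363
```

```bash
python3 -c "
from h import *
plan([.5104,-.0467,.021],77.7);hf()
"
```

```text
t 15.55 pos [ 0.5119 -0.0469  0.0201] az 77.72 z [ 0.002  0.001 -1.   ] q [-0.14  0.19  2.12  0.    0.82 -1.5 ] F [-0.8  0.  -0.4] w 31.0
shift mm [ 1.6 -0.1 -0.9]
turn [0.001 0.001 0.   ]
holder-frame tcp mm -117.5 1.1 z 20.1 F [-0.8  0.  -0.4] T [0.01 0.17 0.02]
```

servo_tool(targets="0 0 0 -4 0 -1 28;0 0 0 -7 0 0 28;0 0 0 -7 0 0 28;0 0 0 -5 0 0 28;0 0 0 0 0 0 28")

```text
time: 15.97
tool_pos: [0.5376, -0.0524, 0.0215]
tcp_rot: [0.335, 3.12, 0.002]
wrist_force: [-0.0, -0.5, -2.1]
width: 0.364
```

```bash
python3 -c "
from h import *
plan([.5581,-.0581,.021],77.7);hf()
c=cam('scene')
cv2.imwrite('pics/s19z.png',cv2.resize(c['image'][200:320,280:430,::-1],None,fx=4.5,fy=4.5,interpolation=3))
"
```

```text
t 15.97 pos [ 0.5376 -0.0524  0.0215] az 77.73 z [ 0.004  0.001 -1.   ] q [-0.14  0.23  2.07  0.    0.83 -1.5 ] F [-0.  -0.5 -2.1] w 31.1
shift mm [-21.3  -1.2   0.6]
turn [0.001 0.004 0.   ]
holder-frame tcp mm -91.3 1.2 z 21.5 F [-0.  -0.5 -2.1] T [ 0.02  0.03 -0.05]
```

View pics/s19z.png

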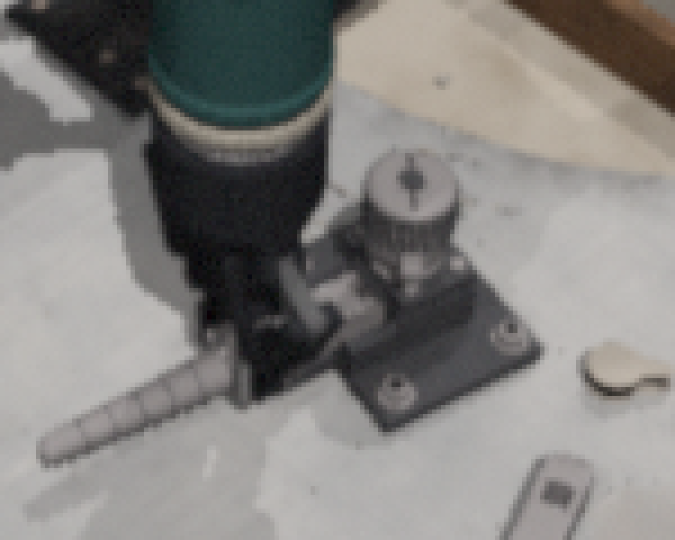

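servo_tool(targets="0 0.004 0 -4 0 0 28;0 0 0 -5 0 0 28;0 0 0 -5 0 0 28;0 0 0 -3 0 0 28;0 0 0 0 0 0 28")

```text
time: 16.43
tool_pos: [0.5551, -0.0562, 0.0208]
tcp_rot: [-0.336, -3.121, -0.002]
wrist_force: [-0.3, -0.2, -2.4]
width: 0.366
```

```bash
python3 -c "
from h import *
plan([.5581,-.0581,.021],77.7);hf()
"
```

```text
t 16.43 pos [ 0.5551 -0.0562  0.0208] az 77.73 z [-0.002  0.002 -1.   ] q [-0.15  0.27  2.03  0.    0.85 -1.5 ] F [-0.3 -0.2 -2.4] w 31.2
shift mm [-3.4 -1.2 -0.2]
turn [ 0.001 -0.003  0.   ]
holder-frame tcp mm -73.4 1.2 z 20.8 F [-0.3 -0.2 -2.4] T [0.01 0.02 0.01]
```

servo_tool(targets="0 0 0 -3 0 0.5 28;0 0 0 -3 0 0 28;0 0 0 -3 0 0 28")

```text
time: 16.68
tool_pos: [0.5577, -0.0568, 0.0202]
tcp_rot: [-0.335, -3.106, -0.005]
wrist_force: [-9.7, 2.4, 9.6]
width: 0.367
```

```bash
python3 -c "
from h import *
plan([.5581,-.0581,.021],77.7);hf()
"
```

```text
t 16.68 pos [ 0.5577 -0.0568  0.0202] az 77.69 z [-0.017  0.005 -1.   ] q [-0.15  0.28  2.01  0.    0.87 -1.51] F [-9.7  2.4  9.6] w 31.3
shift mm [-0.7 -1.2 -0.8]
turn [ 0.001 -0.018 -0.   ]
holder-frame tcp mm -70.7 1.2 z 20.2 F [-9.7  2.4  9.6] T [ 0.24  1.31 -0.04]
```

servo_tool(targets="0 -0.018 0 -1 0 0 28;0 0 0 -1 0 0 28;0 0 0 0 0 0 28")

```text
time: 16.93
tool_pos: [0.5575, -0.0567, 0.0203]
tcp_rot: [-0.337, -3.119, -0.002]
wrist_force: [-0.3, -0.2, -2.2]
width: 0.369
```

```bash
python3 -c "
from h import *
plan([.5581,-.0581,.021],77.7);hf()
c=cam('scene')
cv2.imwrite('pics/s20z.png',cv2.resize(c['image'][200:320,280:430,::-1],None,fx=4.5,fy=4.5,interpolation=3))
"
```

```text
t 16.93 pos [ 0.5575 -0.0567  0.0203] az 77.68 z [-0.005  0.002 -1.   ] q [-0.15  0.27  2.02  0.    0.85 -1.5 ] F [-0.3 -0.2 -2.2] w 31.6
shift mm [-0.8 -1.2 -0.7]
turn [ 0.001 -0.005 -0.   ]
holder-frame tcp mm -70.8 1.2 z 20.3 F [-0.3 -0.2 -2.2] T [-0.01 -0.06 -0.02]
```

View pics/s20z.png

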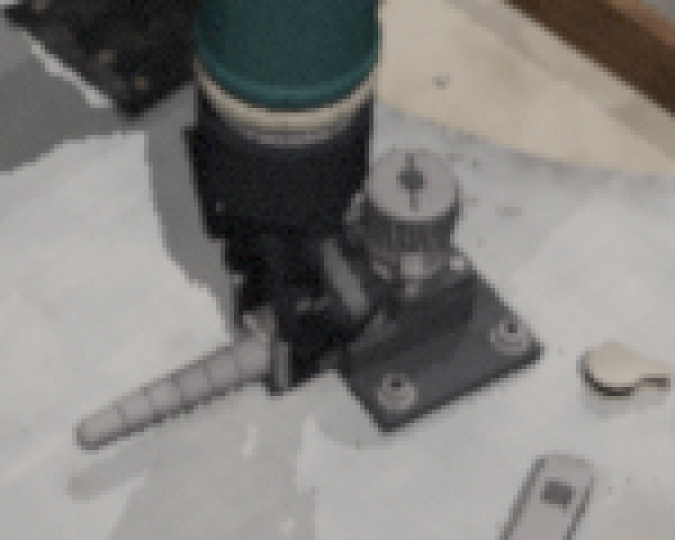

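servo_tool(targets="0 -0.005 0 -2 0 0.5 28;0 0 0 -2 0 0 28;0 0 0 -1 0 0 40;0 0 0 0 0 0 70;0 0 0 0 0 0 85;0 0 0 0 0 0 85;0 0 0 0 0 0 85")

```text
time: 17.57
tool_pos: [0.5627, -0.0577, 0.0219]
tcp_rot: [-0.337, -3.122, -0.002]
wrist_force: [0.8, 0.2, -0.1]
width: 0.992
```

```bash
python3 -c "
from h import *
plan([.5581,-.0581,.021],77.7);hf()
"
```

```text
t 17.57 pos [ 0.5627 -0.0577  0.0219] az 77.68 z [-0.002  0.001 -1.   ] q [-0.15  0.28  2.01  0.    0.85 -1.5 ] F [ 0.8  0.2 -0.1] w 84.7
shift mm [ 4.4 -1.4  0.9]
turn [ 0.001 -0.002 -0.   ]
holder-frame tcp mm -65.6 1.4 z 21.9 F [ 0.8  0.2 -0.1] T [-0.02 -0.06 -0.07]
```

servo_tool(targets="0 0 0 6 0 -5 85;0 0 0 6 0 -15 85;0 0 0 0 0 -30 85;0 0 0 0 0 -38 85;0 0 0 0 0 -38 85;0 0 0 0 0 -20 85;0 0 0 0 0 0 85")

```text
time: 18.15
tool_pos: [0.5467, -0.0546, 0.1726]
tcp_rot: [-0.336, -3.115, -0.002]
wrist_force: [1.5, -0.6, 0.6]
width: 0.999
```

```bash
python3 -c "
from h import *
plan([.6265,-.073,.16],110)
c=cam('scene')
cv2.imwrite('pics/s21z.png',cv2.resize(c['image'][200:320,280:430,::-1],None,fx=5,fy=5,interpolation=3))
c=cam('top','t21.png')
cv2.imwrite('pics/t21z.png',cv2.resize(c['image'][150:310,260:460,::-1],None,fx=3.7,fy=3.7,interpolation=3))
"
```

```text
t 18.15 pos [ 0.5467 -0.0546  0.1726] az 77.67 z [-0.008  0.002 -1.   ] q [-0.15  0.08  1.93  0.    1.14 -1.5 ] F [ 1.5 -0.6  0.6] w 85.4
shift mm [-82.   -0.9  11.9]
turn [ 0.003 -0.008 -0.564]
```

View pics/s21z.png

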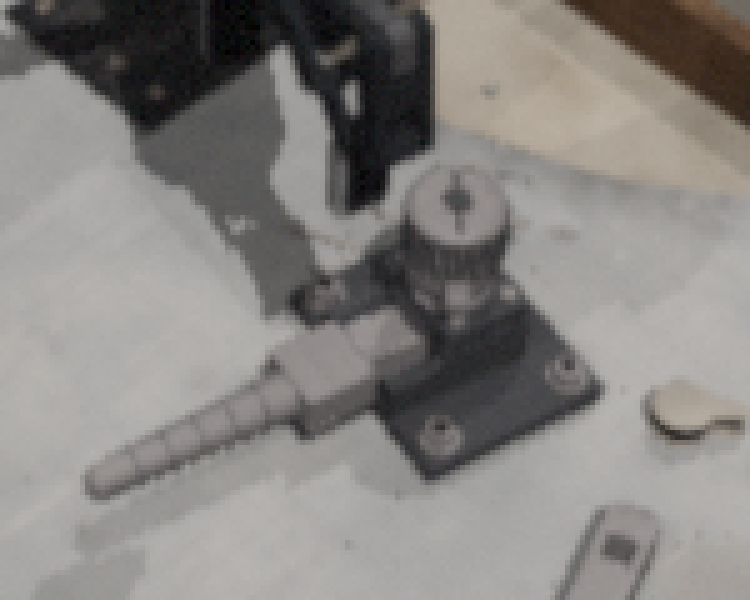

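View pics/t21z.png

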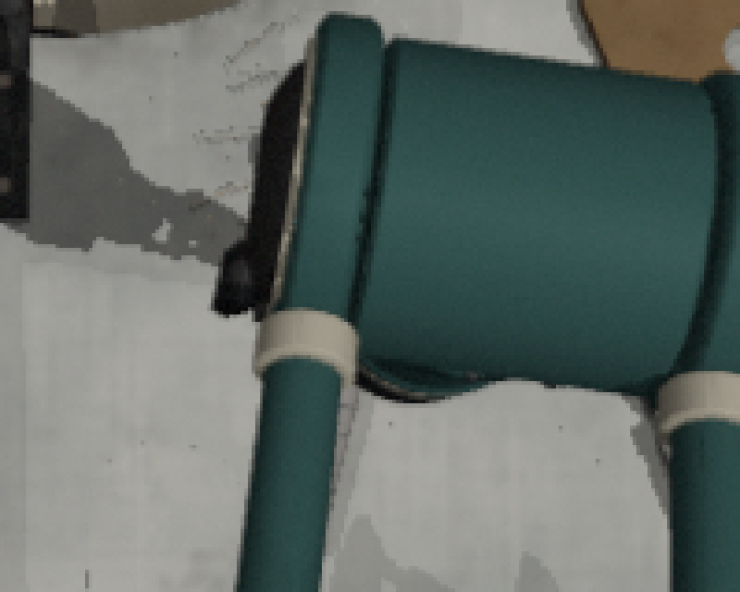

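servo_tool(targets="0 -0.008 -0.08 -8 0 0 85;0 0 -0.11 -18 -2 0 85;0 0 -0.11 -18 -5 0 85;0 0 -0.11 -16 -7 2 85;0 0 -0.1 -10 -5 2 85;0 0 -0.05 -4 -2 0 85;0 0 0 0 0 0 85")

```text
time: 18.83
tool_pos: [0.6114, -0.0737, 0.147]
tcp_rot: [0.577, -3.06, -0.017]
wrist_force: [0.3, 0.3, 0.2]
width: 0.992
```

```bash
python3 -c "
from h import *
plan([.6266,-.0725,.12],110)
"
```

```text
t 18.83 pos [ 0.6114 -0.0737  0.147 ] az 111.34 z [-0.029  0.006 -1.   ] q [-0.16  0.24  1.8   0.    1.14 -2.1 ] F [0.3 0.3 0.2] w 84.7
shift mm [-15.3  -4.9  26.5]
turn [ 0.016 -0.026  0.024]
```

servo_tool(targets="0.016 -0.026 0.02 -15 -5 6 85;0 0 0 -3 -1 8 85;0 0 0 0 0 0 85;0 0 0 0 0 0 85")

```text
time: 19.17
tool_pos: [0.6241, -0.0718, 0.1235]
tcp_rot: [0.541, -3.081, -0.007]
wrist_force: [0.2, 1.3, -0.9]
width: 0.994
```

```bash
python3 -c "
from h import *
plan([.6266,-.0725,.0785],110)
"
```

```text
t 19.17 pos [ 0.6241 -0.0718  0.1235] az 109.92 z [-0.014  0.002 -1.   ] q [-0.15  0.27  1.8  -0.    1.08 -2.07] F [ 0.2  1.3 -0.9] w 84.9
shift mm [-2.7 -1.8 44.9]
turn [ 0.007 -0.012 -0.001]
```

servo_tool(targets="0.007 -0.012 0 -2 -2 8 85;0 0 0 0 0 12 85;0 0 0 0 0 10 85;0 0 0 0 0 5 85;0 0 0 0 0 0 85")

```text
time: 19.58
tool_pos: [0.6224, -0.0725, 0.0844]
tcp_rot: [0.541, -3.088, -0.002]
wrist_force: [0.3, -0.7, 0.2]
width: 0.996
```

```bash
python3 -c "
from h import *
plan([.6266,-.0725,.0785],110)
"
```

```text
t 19.58 pos [ 0.6224 -0.0725  0.0844] az 109.89 z [-0.007  0.    -1.   ] q [-0.16  0.3   1.84 -0.    1.   -2.07] F [ 0.3 -0.7  0.2] w 85.0
shift mm [-4.  -1.4  5.8]
turn [ 0.003 -0.006 -0.002]
```

servo_tool(targets="0.003 -0.006 0 -4 -1 4 85;0 0 0 0 0 2 85;0 0 0 0 0 0 85;0 0 0 0 0 0 85")

```text
time: 19.92
tool_pos: [0.6267, -0.072, 0.0776]
tcp_rot: [0.542, -3.094, 0.0]
wrist_force: [-0.4, -1.1, 0.8]
width: 0.996
```

```bash
python3 -c "
from h import *
plan([.6266,-.0725,.0785],110)
"
```

```text
t 19.92 pos [ 0.6267 -0.072   0.0776] az 109.88 z [-0. -0. -1.] q [-0.15  0.32  1.84 -0.    0.99 -2.07] F [-0.4 -1.1  0.8] w 85.1
shift mm [ 0.2 -0.4 -0.9]
turn [-0.    -0.    -0.002]
```

Centred; close on the collar.

servo_tool(targets="0 0 0 0 0 0 60;0 0 0 0 0 0 36;0 0 0 0 0 0 36;0 0 0 0 0 0 36;0 0 0 0 0 0 36;0 0 0 0 0 0 36;0 0 0 0 0 0 36;0 0 0 0 0 0 36", newtons=90)

```text
time: 20.58
tool_pos: [0.6282, -0.0725, 0.0798]
tcp_rot: [-0.542, 3.092, -0.003]
wrist_force: [0.6, -0.4, 0.4]
width: 0.465
```

```bash
python3 -c "
from h import *
plan([.6266,-.0725,.0785],110);hf()
"
```

```text
t 20.58 pos [ 0.6282 -0.0725  0.0798] az 109.89 z [ 0.003 -0.001 -1.   ] q [-0.15  0.31  1.84 -0.    0.99 -2.07] F [ 0.6 -0.4  0.4] w 39.7
shift mm [1.5 0.6 1.3]
turn [-0.002  0.002 -0.002]
holder-frame tcp mm 1.5 0.8 z 79.8 F [ 0.6 -0.4  0.4] T [0.05 0.06 0.02]
```

servo_tool(targets="0 0 0 0 0 -5 36;0 0 0 0 0 -6 36;0 0 0 0 0 -6 36")

```text
time: 20.83
tool_pos: [0.627, -0.0725, 0.0858]
tcp_rot: [-0.542, 3.092, -0.003]
wrist_force: [19.7, -2.2, -48.6]
width: 0.464
```

```bash
python3 -c "
from h import *
plan([.6266,-.0725,.0785],50);hf()
"
```

```text
t 20.83 pos [ 0.627  -0.0725  0.0858] az 109.89 z [ 0.002 -0.001 -1.   ] q [-0.15  0.31  1.84 -0.    1.   -2.07] F [ 19.7  -2.2 -48.6] w 39.6
shift mm [0.4 0.2 7.3]
turn [-1.000e-03  3.000e-03  1.045e+00]
holder-frame tcp mm 0.4 0.6 z 85.8 F [ 19.7  -2.2 -48.6] T [-0.75 -3.53  0.  ]
```

servo_tool(targets="0 0 0.08 0 0 -1.5 36;0 0 0.11 0 0 -3 36;0 0 0.11 0 0 -3 36;0 0 0.11 0 0 -3 36")

```text
time: 21.17
tool_pos: [0.6277, -0.0727, 0.0829]
tcp_rot: [0.122, 3.136, -0.003]
wrist_force: [7.9, -2.2, -16.8]
width: 0.46
```

```bash
python3 -c "
from h import *
plan([.6266,-.0725,.0785],50);hf()
c=cam('scene');cv2.imwrite('pics/s22z.png',cv2.resize(c['image'][200:290,320:430,::-1],None,fx=6,fy=6,interpolation=3))
"
```

```text
t 21.17 pos [ 0.6277 -0.0727  0.0829] az 85.53 z [ 0.003 -0.002 -1.   ] q [-0.15  0.31  1.84 -0.    0.99 -1.65] F [  7.9  -2.2 -16.8] w 39.3
shift mm [1.1 0.1 4.4]
turn [-0.001  0.004  0.62 ]
holder-frame tcp mm 1.1 0.5 z 82.9 F [  7.9  -2.2 -16.8] T [-0.27 -1.2   0.02]
```

View pics/s22z.png

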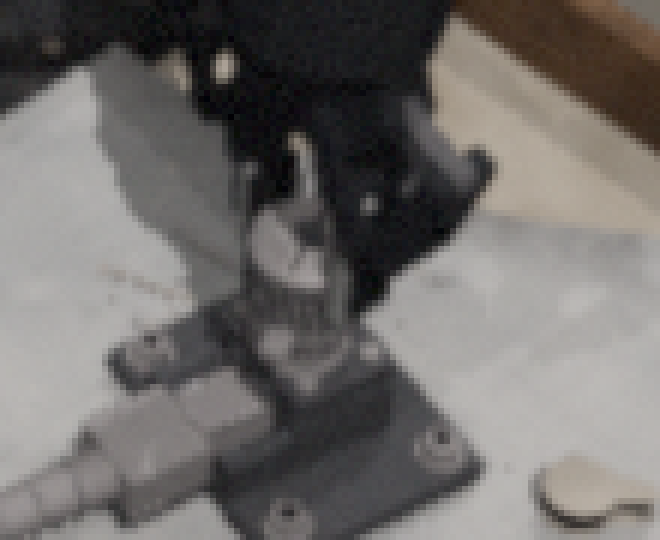

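Collar is turning with the gripper. Continue.

servo_tool(targets="0 0 0.11 0 0 -4 36;0 0 0.11 0 0 -4 36;0 0 0.11 0 0 -3 36;0 0 0.11 0 0 -3 36;0 0 0.11 0 0 -3 36;0 0 0.1 0 0 -2 36")

```text
time: 21.72
tool_pos: [0.6269, -0.0728, 0.0845]
tcp_rot: [1.167, 2.915, -0.003]
wrist_force: [0.2, 6.2, -15.5]
width: 0.464
```

```bash
python3 -c "
from h import *
plan([.6266,-.0725,.065],50);hf()
c=cam('scene');cv2.imwrite('pics/s23z.png',cv2.resize(c['image'][200:290,320:430,::-1],None,fx=6,fy=6,interpolation=3))
"
```

```text
t 21.72 pos [ 0.6269 -0.0728  0.0845] az 46.36 z [ 0.001 -0.002 -1.   ] q [-0.15  0.31  1.84 -0.    1.   -0.96] F [  0.2   6.2 -15.5] w 39.6
shift mm [ 0.5  0.1 19.5]
turn [-0.001  0.002 -0.064]
holder-frame tcp mm 0.3 0.2 z 84.5 F [  0.2   6.2 -15.5] T [0.91 0.12 0.34]
```

View pics/s23z.png

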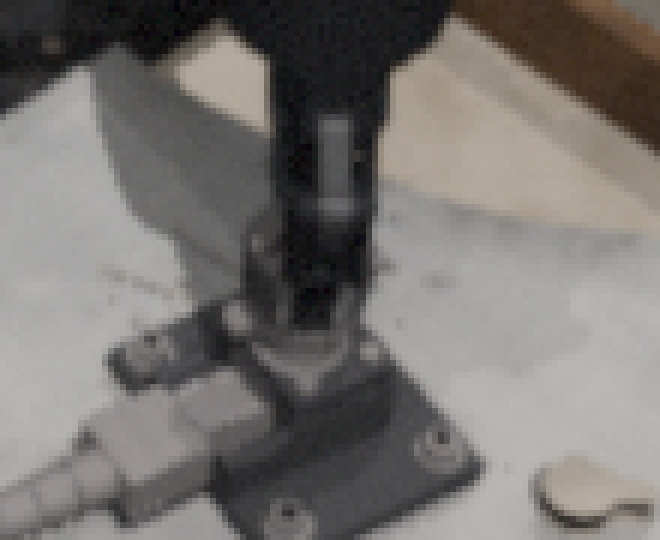

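servo_tool(targets="0 0 0 0 0 2 36;0 0 0 0 0 4 36;0 0 0 0 0 4 36;0 0 0 0 0 4 36;0 0 0 0 0 2 36;0 0 0 0 0 0 36")

```text
time: 22.27
tool_pos: [0.6265, -0.0723, 0.0667]
tcp_rot: [-1.171, -2.914, 0.005]
wrist_force: [3.1, 0.3, -11.0]
width: 0.461
```

```bash
python3 -c "
from h import *
plan([.6266,-.0725,.065],50);hf()
"
```

```text
t 22.27 pos [ 0.6265 -0.0723  0.0667] az 46.21 z [-0.003 -0.002 -1.   ] q [-0.15  0.33  1.84 -0.    0.97 -0.96] F [  3.1   0.3 -11. ] w 39.4
shift mm [-0.2 -0.1  1.7]
turn [-0.003 -0.    -0.066]
holder-frame tcp mm -0.1 0.7 z 66.7 F [  3.1   0.3 -11. ] T [-0.15 -0.4   0.03]
```

servo_tool(targets="0 0 0 0 0 2 36;0 0 0 0 0 1 36;0 0 0 0 0 0 36;0 0 0 0 0 0 44;0 0 0 0 0 0 65;0 0 0 0 0 0 85;0 0 0 0 0 0 85;0 0 0 0 0 0 85")

```text
time: 22.93
tool_pos: [0.6273, -0.0724, 0.0665]
tcp_rot: [1.169, 2.916, -0.004]
wrist_force: [0.1, -0.3, -0.4]
width: 0.992
```

servo_tool(targets="0 0 0 0 0 -8 85;0 0 0 0 0 -20 85;0 0 0 0 0 -30 85;0 0 0 0 0 -38 85;0 0 0 0 0 -38 85;0 0 0 15 15 -38 85;0 0 0 30 20 -20 85;0 0 0 30 20 0 85")

```text
time: 23.6
tool_pos: [0.6108, 0.0147, 0.2655]
tcp_rot: [-1.181, -2.907, 0.007]
wrist_force: [0.8, -0.1, 0.5]
width: 0.992
```

servo_tool(targets="0 0 0 38 10 -10 85;0 0 0 38 10 -10 85;0 0 0 38 10 -10 85;0 0 0 20 5 0 85;0 0 0 0 0 0 85;0 0 0 0 0 0 85")

```text
time: 24.1
tool_pos: [0.5374, 0.1439, 0.3079]
tcp_rot: [1.173, 2.905, 0.011]
wrist_force: [0.5, -0.6, 0.0]
width: 0.993
```

```bash
python3 -c "
from h import *
plan(None)
c=cam('scene');cv2.imwrite('pics/s24z.png',cv2.resize(c['image'][200:320,280:430,::-1],None,fx=5,fy=5,interpolation=3))
c=cam('top','t24.png')
cv2.imwrite('pics/t24z.png',cv2.resize(c['image'][150:310,260:460,::-1],None,fx=3.7,fy=3.7,interpolation=3))
"
```

```text
t 24.1 pos [0.5374 0.1439 0.3079] az 46.04 z [ 0.011  0.003 -1.   ] q [ 0.22 -0.01  1.77  0.    1.37 -0.59] F [ 0.5 -0.6  0. ] w 84.8
```

View pics/s24z.png

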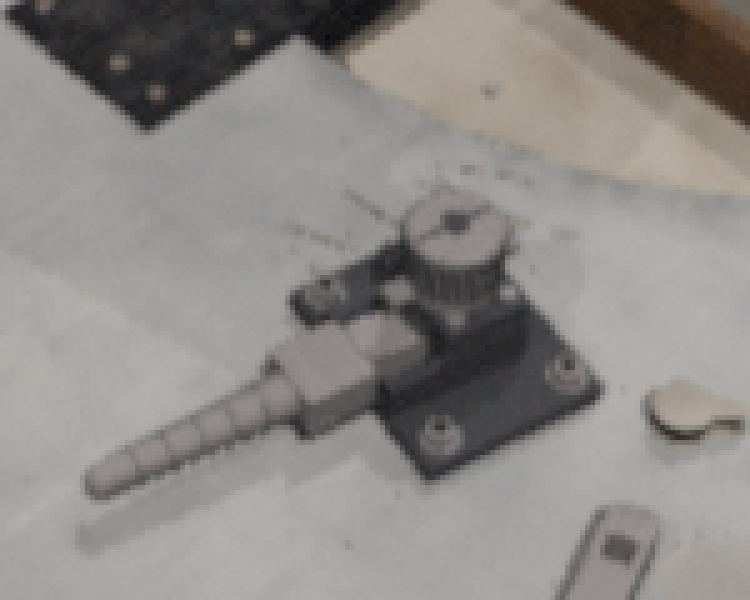

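View pics/t24z.png

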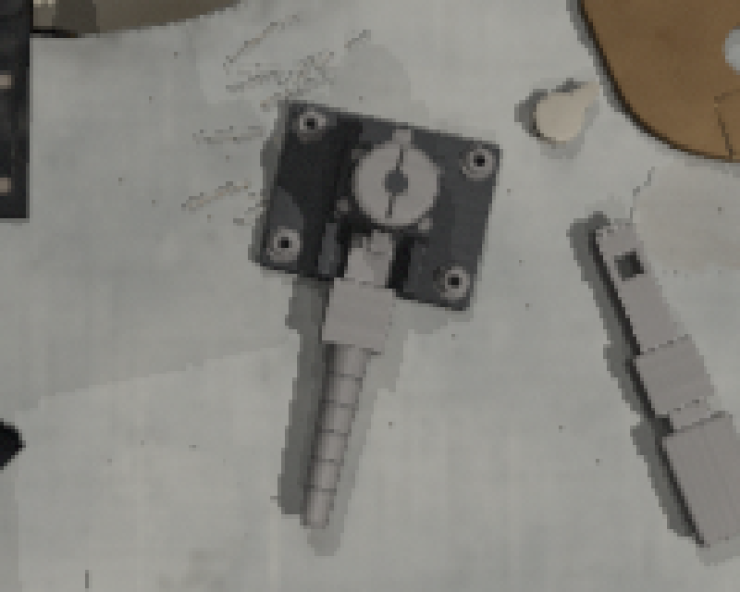

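```bash
python3 -c "
from h import *
c=cam('scene','s25.png');a=cv2.imread('pics/scene0.png');b=cv2.imread('pics/s25.png')
p=[np.array([.6265,-.0732,z]) for z in(.086,.087,.1)]
print([w2px(c,x).round(2) for x in p])
for n,im in(('init',a),('now',b)):
    cv2.imwrite('pics/cmp_%s.png'%n,cv2.resize(im[215:300,330:420],None,fx=6,fy=6,interpolation=0))
def sub(t,im):
    r=cv2.matchTemplate(im,t,cv2.TM_CCOEFF_NORMED); return cv2.minMaxLoc(r)[1],cv2.minMaxLoc(r)[3]
# top + knurl, upsampled
g=lambda im:cv2.resize(im,None,fx=5,fy=5,interpolation=cv2.INTER_CUBIC)
t=g(a)[235*5:262*5,358*5:386*5]; print(sub(t,g(b)),(358*5,235*5))
ct=cam('top','t25.png'); t0=cv2.imread('pics/top0.png');t1=cv2.imread('pics/t25.png')
t=g(t0)[200*5:300*5,415*5:470*5]; print('flat',sub(t,g(t1)),(415*5,1000))
"
```

```text
[array([370.62, 244.11]), array([370.65, 243.79]), array([371.07, 239.57])]
(0.9940097332000732, (1790, 1175)) (1790, 1175)
flat (0.9989289045333862, (2075, 1000)) (2075, 1000)
```

```bash
python3 -c "
import cv2,numpy as np
a=cv2.imread('pics/cmp_init.png');b=cv2.imread('pics/cmp_now.png')
cv2.imwrite('pics/cmp.png',cv2.resize(np.hstack([a,b]),(800,378)))"
```

```text
(no output)
```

View pics/cmp.png

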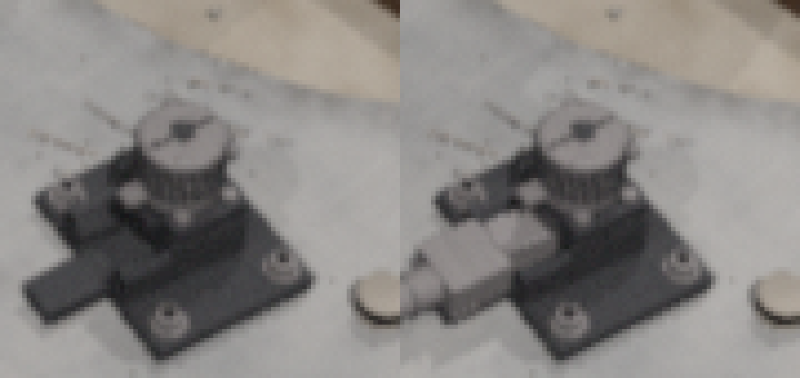

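```bash
python3 -c "
from h import *
print(bot.read_state()['time']); print(finish_job())"
```

```text
24.3
the job is handed in; nothing more can be done
None
```

The mandrel is locked in the holder, and I handed the job in at 24.3 s of the 67 s allowed.

**What I did**
- I carried the gripper high over the desk lamp's arm, lifted the collar, turned it about 60° to its stop and let it down into the parked notch.
- I gripped the mandrel by its block, laid the shank in the channel and slid it under the bridge until the block met the mouth. Contact showed at about 10 N, with the mandrel at about x = -64 mm in the holder frame against -63 expected.
- I lifted the collar again, turned it back until I felt the stop, lowered it and let go, then moved the arm clear.

**Last checks**
- **Collar:** in the scene view it matches its starting picture to within 0.2 pixel, so it is down to within about 1 mm. That means the pin is in the hole and not resting on the shank, where it would have stopped about 10 mm higher.
- **Mandrel:** the block looks flush with the holder's mouth in both cameras.
- **Flat stake:** it has not moved in the top view (0.2 pixel or less).
- **Forces:** the largest wrist force I read was about 52 N, when the collar reached its upper stop. The gripper touched nothing at the end.

**What disagreed:** the gripper turned 64.7° while parking the collar and 63.5° while turning it back, both more than 60°, so it slipped a few degrees at each stop. One camera reading placed the shank about 3 mm to one side, but it entered the channel with no side force.

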